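# Load and dock the test-eye tray

### The job

Load every model eye on the bench upright into the grey metal tray that waits on the lab jack; then turn the jack's knob until its platform just touches the feeler foot above it, barely lifting it, which brings it a little above deck height. Then pull the loaded tray by its fin across the step, sliding it, not lifting it, so that it lies squarely and wholly on the deck, near the end stop, and last stand the grey metal retaining block crosswise on the deck close behind the tray (a gap of about 1 cm), centred on it. Leave the jack as set, the eyes upright in the tray, and the paper rolls, sprayer and lens case where they are.

Things in the scene. Friction and masses are not known exactly. Their poses are not given: they have to be found in the camera images.
- jack: screw lab jack, fixed to the table. Origin: table level under the platform's middle; z up; its knob stands on the +y side, the deck lies on the -y side. The steel platform covers x -85 to 105 mm, y -80 to 80 mm in this frame and is 8 mm thick.
- platform_top (a point): point on the platform's top face, straight above the jack's origin (80 mm above the table with the knob at 0). It rises 5 mm per radian of knob.
- knob (a joint): angle of the jack's knob (rad): 0 at the start, at most 9; grows clockwise seen from above, which RAISES the platform 5 mm per radian. It stays where it is left (about 0.2 N m to turn under load).
- knob_grip (a point): middle of the knob's upright black grip bar, at the height to grip it: bar 44 mm long along this frame's x, 14 mm thick along y, 34 mm high (10 mm above this point to 24 mm below it), on the vertical knob axis, 150 mm to the jack's +y, 110 mm above the table. The frame turns with the knob, which does not rise.
- stand: white measuring stand with a grey deck, fixed, on levelling feet (its height differs by start). Same x, y and directions as the jack's origin. In this frame the deck's top is at z 95 mm and covers x -85 to 80 mm, y -325 to -88 mm; an end stop 14 mm high rises from y -325 to -315; a housing 60 mm high stands along the deck's +x side from x 83 mm.
- deck_mid (a point): middle of the deck's length and width, on its top face; axes as the stand's. Between the platform (edge y -80) and the deck (edge y -88, stand frame) is a gap of 8 mm.
- foot_tip (a point): centre of the underside of the feeler foot: a dark steel disc 22 mm across on a loose 80 g drop pin that hangs by its head in a sleeve on an aluminium arm (stand frame x 78 to 105 mm, y up to 28 mm, 34 to 58 mm above deck height), over the platform's +x edge. Hanging, it is 3 mm above deck height (98 mm in the stand's frame); lifting it over about 4 mm is too far.
- tray_mid (a point): dark grey anodised tray, 132 (x) x 160 (y) mm outside, floor 5 mm thick, walls 4 mm thick and 15 mm high from the underside, about 0.35 kg. This point: middle of its floor's upper face. At the start it lies on the platform, its -y end towards the deck. Four eyes fit two by two (x +-31, y +-34 mm).
- tray_fin (a point): grip point on the tray's upright fin at its -y end: a plate 12 mm thick along x that juts out over the tray's end, y -72 to -106 mm from the tray's middle, 42 to 78 mm above the tray's underside; this point lies 93 mm from the tray's middle towards -y, 60 mm above the underside. Axes as the tray's. It may reach out over the deck's end stop.
- eye0_mid (a point): a model eye: upright black square block 40 x 40 x 60 mm high (about 0.13 kg) with a steel lens barrel (26 mm wide) standing 6 mm out of its -x side near the top; grip it across its flat y sides. This point is its centre, 30 mm above its underside; z up. One of up to four alike (three or four are present; None if absent).
- eye1_mid (a point): a model eye: upright black square block 40 x 40 x 60 mm high (about 0.13 kg) with a steel lens barrel (26 mm wide) standing 6 mm out of its -x side near the top; grip it across its flat y sides. This point is its centre, 30 mm above its underside; z up. One of up to four alike (three or four are present; None if absent).
- eye2_mid (a point): a model eye: upright black square block 40 x 40 x 60 mm high (about 0.13 kg) with a steel lens barrel (26 mm wide) standing 6 mm out of its -x side near the top; grip it across its flat y sides. This point is its centre, 30 mm above its underside; z up. One of up to four alike (three or four are present; None if absent).
- eye3_mid (a point): a model eye: upright black square block 40 x 40 x 60 mm high (about 0.13 kg) with a steel lens barrel (26 mm wide) standing 6 mm out of its -x side near the top; grip it across its flat y sides. This point is its centre, 30 mm above its underside; z up. One of up to four alike (three or four are present; None if absent).
- block_mid (a point): dark grey anodised retaining block standing on the table, about 0.38 kg: a base 30 (x) x 90 (y) x 26 (z) mm with an upright grip rib 14 (x) x 60 (y) mm on it, up to 60 mm; this point is its centre, 30 mm above its underside. On the deck its 90 mm length goes crosswise, along the stand's x.
- rollA_mid (a point): white paper roll standing on end, 58 mm across, 57 mm high; its centre. Bystander: leave alone.
- rollB_mid (a point): another such paper roll; its centre. Bystander: leave alone.
- sprayer_mid (a point): green spray bottle, 74 mm across, 190 mm high; this point is 75 mm up. Bystander: leave alone.
- lenscase_mid (a point): flat white lens case, 60 x 110 x 22 mm; its centre. Bystander: leave alone.
Mind the look-alikes: they are no part of the job. Of the things that look like the part that bears tray_mid, the largest one is meant.

How it is judged:
On the way, in this order (a step that is already met when the one before it is completed fails the run):
1. every eye present stands upright in the tray, the tray still on the jack's platform (x of eye0_mid in the frame of tray_mid between -0.056 and 0.056 m and y of eye0_mid in the frame of tray_mid between -0.072 and 0.072 m and z of eye0_mid in the frame of tray_mid between 0.022 and 0.04 m and angle between each of eye0_mid, eye1_mid, eye2_mid, eye3_mid's own z axis and vertical below 0.2 rad and x of eye1_mid in the frame of tray_mid between -0.056 and 0.056 m and y of eye1_mid in the frame of tray_mid between -0.072 and 0.072 m and z of eye1_mid in the frame of tray_mid between 0.022 and 0.04 m and x of eye2_mid in the frame of tray_mid between -0.056 and 0.056 m and y of eye2_mid in the frame of tray_mid between -0.072 and 0.072 m and z of eye2_mid in the frame of tray_mid between 0.022 and 0.04 m and x of eye3_mid in the frame of tray_mid between -0.056 and 0.056 m and y of eye3_mid in the frame of tray_mid between -0.072 and 0.072 m and z of eye3_mid in the frame of tray_mid between 0.022 and 0.04 m and y of tray_mid in the frame of jack above -0.03 m), for 0.2 s.
2. the jack's platform just touches the feeler foot, lifting it by less than 4.5 mm, the tray on the platform (contact force between platform and foot above 0.05 N and z of foot_tip in the frame of stand below 0.1027 m and y of tray_mid in the frame of jack above -0.03 m), for 0.5 s.
3. the tray lies flat, wholly on the deck (x of tray_mid in the frame of stand between -0.025 and 0.025 m and y of tray_mid in the frame of stand between -0.245 and -0.165 m and z of tray_mid in the frame of stand between 0.095 and 0.105 m and angle between tray_mid's own z axis and vertical below 0.05 rad and angle between the y axis of tray_mid and the y axis of stand, either way round below 0.2 rad), for 0.2 s.
At the end, for the whole second after the job is handed in: Eyes upright in the tray; platform touches foot, lifting it under 4.5 mm; tray flat, square (0.2 rad) and wholly on the deck, within 25 mm of its centre line; block upright on the deck behind it, gap under 28 mm, length along the stand's x (0.2 rad), within 40 mm of tray centre; at rest (all of step 3 and x of eye0_mid in the frame of tray_mid between -0.056 and 0.056 m and y of eye0_mid in the frame of tray_mid between -0.072 and 0.072 m and z of eye0_mid in the frame of tray_mid between 0.022 and 0.04 m and angle between each of eye0_mid, eye1_mid, eye2_mid, eye3_mid's own z axis and vertical below 0.2 rad and x of eye1_mid in the frame of tray_mid between -0.056 and 0.056 m and y of eye1_mid in the frame of tray_mid between -0.072 and 0.072 m and z of eye1_mid in the frame of tray_mid between 0.022 and 0.04 m and x of eye2_mid in the frame of tray_mid between -0.056 and 0.056 m and y of eye2_mid in the frame of tray_mid between -0.072 and 0.072 m and z of eye2_mid in the frame of tray_mid between 0.022 and 0.04 m and x of eye3_mid in the frame of tray_mid between -0.056 and 0.056 m and y of eye3_mid in the frame of tray_mid between -0.072 and 0.072 m and z of eye3_mid in the frame of tray_mid between 0.022 and 0.04 m and contact force between platform and foot above 0.05 N and z of foot_tip in the frame of stand below 0.1027 m and y of block_mid in the frame of tray_mid between 0.09 and 0.123 m and x of block_mid in the frame of tray_mid between -0.04 and 0.04 m and z of block_mid in the frame of stand between 0.1175 and 0.1325 m and y of block_mid in the frame of stand below -0.098 m and angle between block_mid's own z axis and vertical below 0.1 rad and angle between the y axis of block_mid and the x axis of stand, either way round below 0.2 rad and linear speed of each of tray, block below 0.02 m/s).
It fails at once if the tray is lifted more than 15 mm off the surfaces, or tipped (z of tray_mid in the frame of stand above 0.122 m or angle between tray_mid's own z axis and vertical above 0.2 rad).
It fails at once if the feeler foot is pushed up by more than 9 mm (z of foot_tip in the frame of stand above 0.107 m).
It fails at once if a bystander is moved by more than 4 cm (distance of any of rollA_mid, rollB_mid, sprayer_mid, lenscase_mid from where it was at the start of the episode above 0.04 m).
Of eye0, eye1, eye2, eye3 only 3 to 4 are there at a start; the rules pass over those that are not, and their reading is None.
At some moment in a run one of eye0, eye1, eye2, eye3 may be knocked a few centimetres aside while the robot is not near it.
It also fails if it takes over 210 s, if anything falls off the work surface, if the arm or the gripper's body presses on something with over 40 N, if the wrist force passes 120 N, or if a joint passes its speed limit or range.

### The arm

A 6-joint arm with a two-finger parallel gripper is mounted at the origin on the work surface. World frame = base frame: x ahead of the robot, y to its left, z up, the work surface at z = 0. Lengths are in m, angles in rad, forces in N, time in s.
With the tool pointing down it reaches from about 0.375 to 0.9 m from the base axis. Payload 3.1 kg.
Tool frame: the origin (TCP) lies midway between the tips of the shut fingers; the grasp point (between the pads) lies grip_point_offset behind it (grip_point_offset is the distance from the TCP to the grasp point, in m); y points along the fingers, z is the direction in which the jaws open and shut, and the axes are right-handed (so a half turn about y gives the same grasp; the last joint's range is limited). The gripper opens to 87 mm and grips with 3 to 60 N. Pads are 19 mm wide; open, the fingers measure 117 mm over their backs; the gripper's body (75 mm by 190 mm) begins 51 mm behind the grasp point.
Start: joints at [0.97, 0.527, 1.433, -0, 1.181, -0.178], TCP at [0.256, 0.57, 0.223] pointing down, gripper open.
Joint ranges: [-3.08, 3.08], [-0.75, 2.2], [0.22, 2.44], [-1.43, 4.57], [0, 2.65], [-2.85, 2.85]. Speed limits (rad/s): [2.79, 2.79, 3.14, 3.14, 3.14, 3.14].

### API

Orientations are given as a unit quaternion [x, y, z, w].
In Python, from rig import * gives the robot as it stands.
- The arm moves only by the tool jog_arm, never from a script. Its argument "increments" is a list that holds one entry, the list of rows, each a list of 7 numbers: the turn, a rotation vector about the world's x, y, z in degrees, then the shift along the world's x, y, z in m, then the closure, from -1 (fully open) to 1 (shut), so that 0 is half open. In form: [[[rx, ry, rz, x, y, z, jaw], ...]]. A call has 1 to 8 rows; each row is the pose to reach, as a shift and turn from the pose measured when the call began; what a row does not reach only later rows make up. A row lasts 1/10 s, in which the tool goes at most 50 mm and 8.59 degrees, less where a joint would pass 70% of its speed; a pose out of reach is approached as far as the arm can. A call with a gripper value outside its range is refused whole. The fingers move at their own pace and stop on an object; "squeeze" is the grip in N (left out, the last holds). Time passes only in rows, so rows that repeat a pose let the fingers close. It gives the time, the measured TCP pose, the force and the opening at its end, in the units of the state.
- get_obs(): the state, without advancing time (a new reading comes with each control period).
- camera(name): name is "scene" or "side" or "wrist"; returns the picture (420x560x3 uint8, red, green, blue); there is no depth.
- camera_info(name): a dict with "K" (3x3 intrinsics, pixels), "k1" (the pictures are not rectified: a ray, as slopes to the right and down, at radius r is drawn at 1 + k1 r^2 times it, then the intrinsics apply), "R" (3x3) and "t" (3): a world point X has camera coordinates R X + t. Camera axes: x right, y down, z forward; pixel columns grow to the right and rows downward; lengths in m; the calibration is good to about 2 mm. A picture is of the moment at which its call begins: read the wrist's pose just before it. camera_info takes no time and is no camera call; for the wrist camera it gives the pose at the moment of the call.
- hand_in(): hands the job in, once; it reports no verdict.
The state is a dict: "time": time; "q": joint angles; "joint_velocities": joint speeds; "joint_torque": joint torques, N m; "position": TCP position; "tool_rot": TCP orientation; "ft_force": force on the tool from outside, world axes, zero at the start; "moment": the same for the moment, N m; "grip_width": finger opening in m.
Only numpy, scipy, OpenCV 4.12 (cv2) and the standard library are available. Lean on these libraries where they do the work, as an engineer would, in place of code of your own. Each camera call takes 0.05 s, during which the arm holds its last target.

## Working session

There is one attempt and no reset: what is moved stays moved. The work goes in short steps, Python scripts to look and compute and a tool call to move; the robot and the scene stay as the last step left them, time stands still between calls to the robot, and variables do not carry over. Pictures are saved under pics/ and viewed, and the job is handed in when it is done.

Besides the shell and the picture viewer there is one more tool, called by a JSON object that holds its "name" and its "arguments". jog_arm: Moves the arm, as the interface text tells. Its arguments: {"type":"object","properties":{"increments":{"type":"array","items":{"type":"array","items":{"type":"array","items":{"type":"number"}}}},"squeeze":{"type":"number"}},"required":["increments"]}

```bash
ls; mkdir -p pics; python3 - <<'E'
from rig import *
import cv2
print(get_obs())
for n in ("scene","side","wrist"):
    i=camera_info(n); print(n,i)
    im=camera(n); cv2.imwrite(f"pics/{n}0.png",im[:,:,::-1])
E
```

```text
pics
{'time': 0.0, 'q': array([ 9.69485402e-01,  5.28463702e-01,  1.43389695e+00, -3.06746317e-05,
        1.18138897e+00, -1.78512566e-01]), 'joint_velocities': array([ 2.18179105e-03,  8.20063395e-05, -2.10653002e-04,  6.95546641e-04,
        7.53968769e-04, -4.59406634e-04]), 'joint_torque': array([ 6.90317447e-04, -4.40048325e+01, -1.76591241e+01,  6.32379600e-02,
        5.82789362e-02, -1.62590886e-04]), 'position': array([0.25601488, 0.5693587 , 0.22157485]), 'tool_rot': array([ 0.69207501, -0.14864737,  0.14808618, -0.69065666]), 'ft_force': array([-0.66368288,  0.37251818, -0.56012367]), 'moment': array([-0.0417536 , -0.02658258, -0.02649379]), 'grip_width': 0.08683412323682574}
scene {'K': array([[381.01666299,   0.        , 279.0244944 ],
       [  0.        , 381.01666299, 211.51777042],
       [  0.        ,   0.        ,   1.        ]]), 'k1': -0.044553526754895836, 'R': array([[-0.6514796 ,  0.75854978, -0.01328804],
       [ 0.48601399,  0.40383541, -0.77505313],
       [-0.5825502 , -0.51138948, -0.63175634]]), 't': array([ 0.35219106, -0.17092388,  1.45617369])}
side {'K': array([[464.50945277,   0.        , 280.08432377],
       [  0.        , 464.50945277, 208.93852069],
       [  0.        ,   0.        ,   1.        ]]), 'k1': -0.03749975688714367, 'R': array([[ 0.97145705, -0.23641208, -0.01950734],
       [-0.13373715, -0.47791237, -0.86816711],
       [ 0.1959224 ,  0.84599592, -0.49588842]]), 't': array([-0.49796356,  0.17869197,  1.17498996])}
wrist {'K': array([[374.43749247,   0.        , 279.78524261],
       [  0.        , 374.43749247, 211.52572795],
       [  0.        ,   0.        ,   1.        ]]), 'k1': 0.027485142474812704, 'R': array([[ 0.41020312,  0.91199336, -0.00123229],
       [ 0.88370671, -0.39714549,  0.24766491],
       [ 0.22537936, -0.1026819 , -0.96884497]]), 't': array([-0.62333069, -0.03072555,  0.38872786])}
```

View pics/scene0.png

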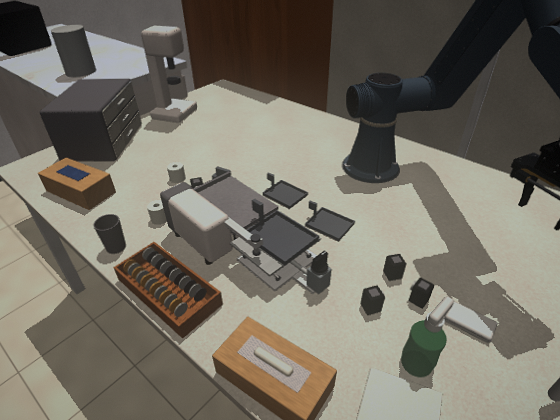

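View pics/side0.png

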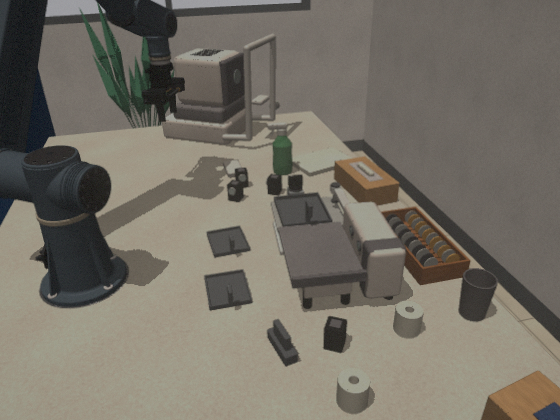

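View pics/wrist0.png

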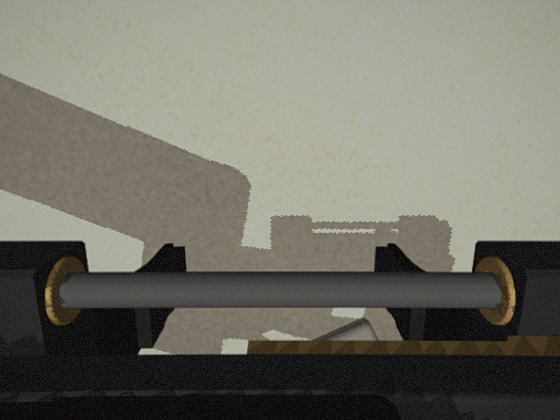

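```bash
cat > h.py <<'E'
from rig import *
import numpy as np, cv2
from scipy.spatial.transform import Rotation as Ro
def ray(i,px):
    K,k1=i["K"],i["k1"]
    d=np.array([(px[0]-K[0,2])/K[0,0],(px[1]-K[1,2])/K[1,1]]);u=d.copy()
    for _ in range(20): u=d/(1+k1*(u@u))
    R,t=np.array(i["R"]),np.array(i["t"])
    v=R.T@np.array([u[0],u[1],1]); return -R.T@t, v/np.linalg.norm(v)
def onz(i,px,z):
    o,v=ray(i,px); return o+v*(z-o[2])/v[2]
def proj(i,X):
    c=np.array(i["R"])@np.array(X)+i["t"]; u=c[:2]/c[2]; u=u*(1+i["k1"]*(u@u))
    return np.array([i["K"][0,0]*u[0]+i["K"][0,2],i["K"][1,1]*u[1]+i["K"][1,2]])
def tri(*obs):
    A=np.zeros((3,3));b=np.zeros(3)
    for i,p in obs:
        o,v=ray(i,p);M=np.eye(3)-np.outer(v,v);A+=M;b+=M@o
    X=np.linalg.solve(A,b)
    return X,[np.round(np.array(p)-proj(i,X),1) for i,p in obs]
def crop(im,x0,y0,x1,y1,s,fn):
    c=cv2.resize(im[y0:y1,x0:x1,::-1],None,fx=s,fy=s,interpolation=cv2.INTER_CUBIC)
    cv2.imwrite(fn,c)
E
python3 - <<'E'
from h import *
a=cv2.imread("pics/scene0.png")[:,:,::-1];b=cv2.imread("pics/side0.png")[:,:,::-1]
a=np.clip(a.astype(float)*1.8,0,255).astype('uint8');b=np.clip(b.astype(float)*1.8,0,255).astype('uint8')
crop(a,150,150,350,300,4,"pics/s1.png")
crop(a,340,230,500,350,5,"pics/s2.png")
crop(b,190,140,390,290,4,"pics/d1.png")
crop(b,190,280,390,420,4,"pics/d2.png")
E
```

```text
(no output)
```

View pics/s1.png

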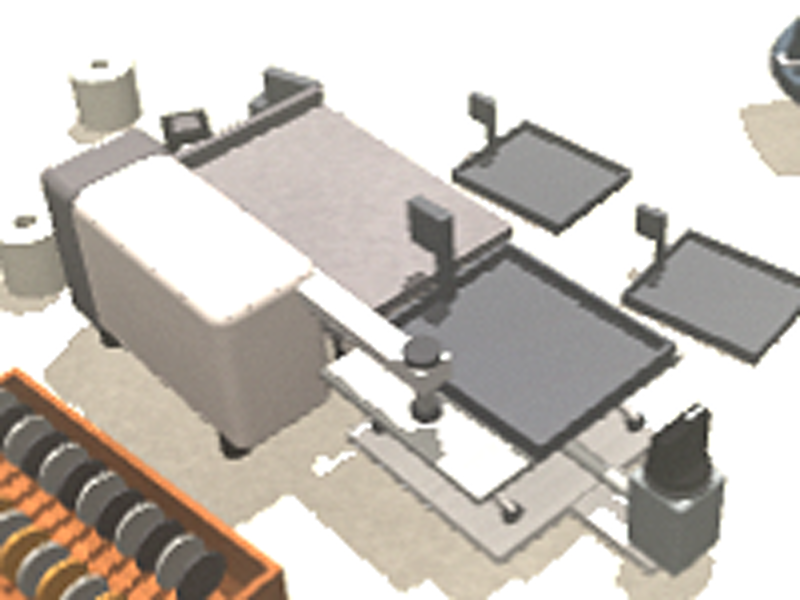

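View pics/s2.png

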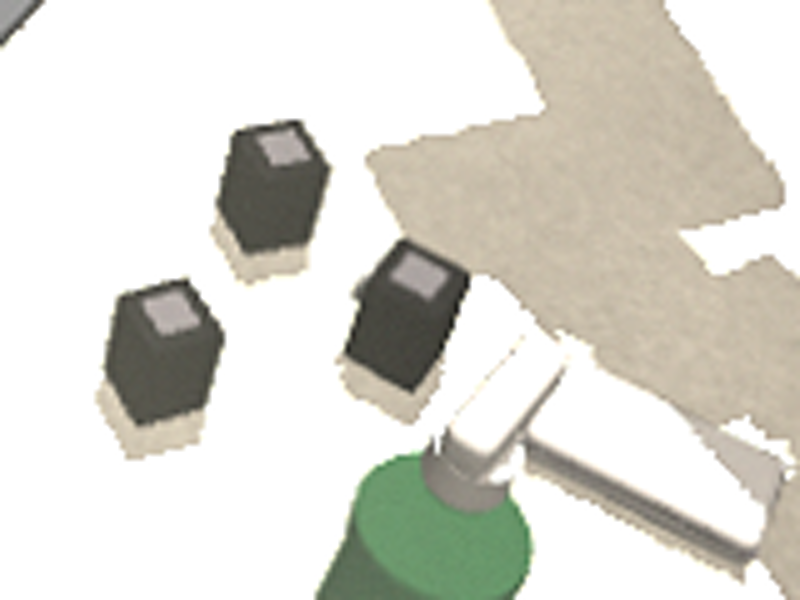

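View pics/d1.png

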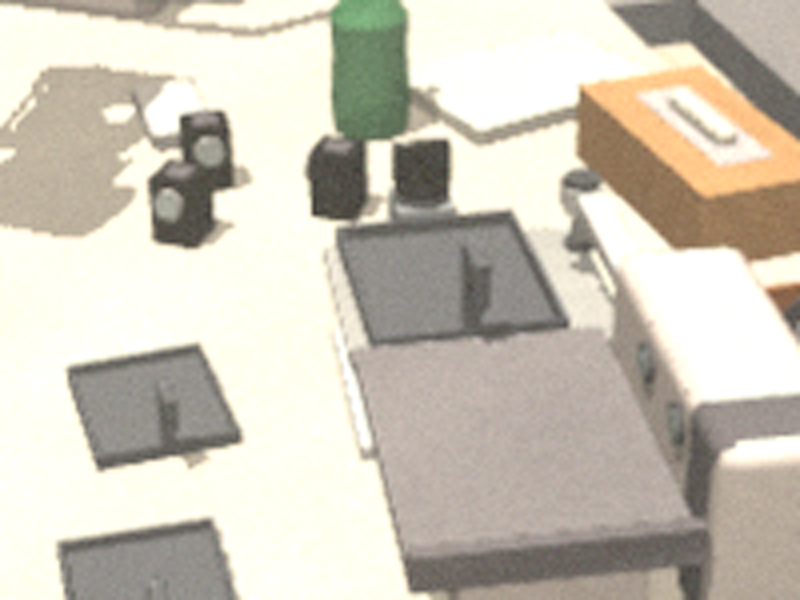

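View pics/d2.png

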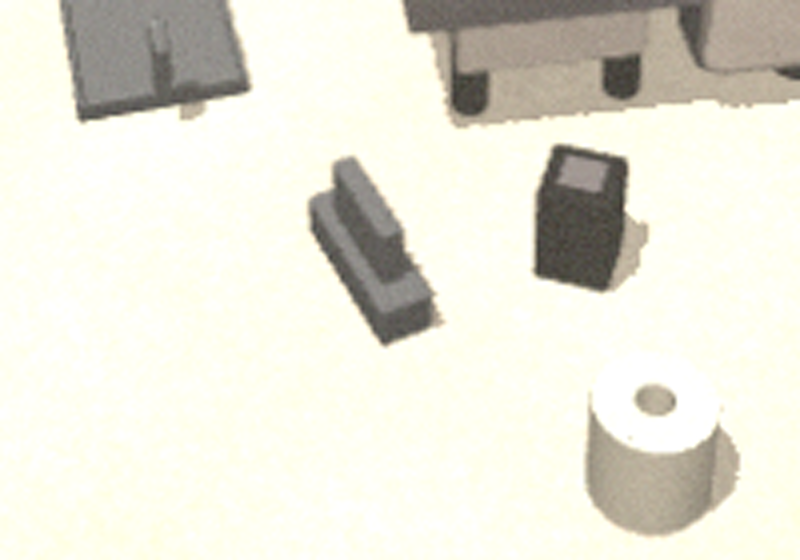

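```bash
python3 - <<'E'
from h import *
S=camera_info("scene");D=camera_info("side")
s1=lambda u,v:(150+u/4-.4,150+v/4-.4)
s2=lambda u,v:(340+u/5-.4,230+v/5-.4)
d1=lambda u,v:(190+u/4-.4,140+v/4-.4)
d2=lambda u,v:(190+u/4-.4,280+v/4-.4)
for n,p in dict(A=[(240,128),(300,120),(330,168)],B=[(118,295),(186,279),(223,338)],C=[(406,240),(470,275),(441,315)]).items():
    print(n,[np.round(onz(S,s2(*q),.06)[:2],3) for q in p])
for n,p in dict(A=[(152,178),(178,162),(212,178)],B=[(312,145),(365,140)],C=[(182,118),(225,112)]).items():
    print('d',n,[np.round(onz(D,d1(*q),.06)[:2],3) for q in p])
print('Dcorn',[np.round(onz(D,d2(*q),.06)[:2],3) for q in [(555,147),(627,158),(618,198),(542,188)]])
print('patch',[np.round(onz(D,d2(*q),.06)[:2],3) for q in [(583,172)]],[np.round(onz(S,s2(*q),.06)[:2],3) for q in [(285,147),(172,312),(420,273)]])
print('block top rib',[np.round(onz(D,d2(*q),.06)[:2],3) for q in [(345,157),(402,232),(385,240),(333,165)]])
print('deckcorner near', tri((S,s1(512,234)),(D,d1(360,350))), )
print('deck end -x?', tri((S,s1(322,92)),(D,d1(413,560))))
print('knobtop', tri((S,s1(690,420)),(D,d1(422,142))))
print('traycorner', tri((S,s1(675,350)),(D,d1(340,232))), tri((S,s1(545,452)),(D,d1(512,214))),tri((S,s1(507,250)),(D,d1(372,340))))
print('fin', tri((S,s1(430,205)),(D,d1(476,252))))
print('foot', tri((S,s1(424,415)),(D,d1(578,245))))
print('pinhead', tri((S,s1(424,350)),(D,d1(580,180))))
E
```

```text
A [array([0.441, 0.296]), array([0.415, 0.318]), array([0.437, 0.346])]
B [array([0.58 , 0.305]), array([0.55 , 0.326]), array([0.571, 0.357])]
C [array([0.457, 0.398]), array([0.458, 0.432]), array([0.491, 0.432])]
d A [array([0.417, 0.316]), array([0.441, 0.339]), array([0.463, 0.302])]
d B [array([0.554, 0.34 ]), array([0.598, 0.337])]
d C [array([0.458, 0.423]), array([0.496, 0.425])]
Dcorn [array([ 0.532, -0.347]), array([ 0.565, -0.365]), array([ 0.55, -0.39]), array([ 0.516, -0.374])]
patch [array([ 0.54 , -0.368])] [array([0.438, 0.321]), array([0.572, 0.331]), array([0.473, 0.413])]
block top rib [array([ 0.425, -0.327]), array([ 0.44 , -0.385]), array([ 0.431, -0.388]), array([ 0.418, -0.331])]
deckcorner near (array([ 0.50541686, -0.0335968 ,  0.09218323]), [array([-0.1,  0.1]), array([-0.2, -0.1])])
deck end -x? (array([ 0.47730897, -0.26515273,  0.10466614]), [array([ 0.3, -0.1]), array([0.4, 0.2])])
knobtop (array([0.60656056, 0.19411533, 0.12410315]), [array([ 0.9, -0.6]), array([0.7, 0.4])])
traycorner (array([0.52939481, 0.13075173, 0.09041547]), [array([ 0.2, -0.1]), array([0.2, 0.1])]) (array([0.65718579, 0.12345368, 0.0904901 ]), [array([ 0.2, -0.1]), array([0.2, 0.1])]) (array([ 0.51792915, -0.02475713,  0.09116117]), [array([-0.9,  0.5]), array([-1. , -0.5])])
fin (array([ 0.57965944, -0.04255277,  0.1583936 ]), [array([-0.,  0.]), array([-0., -0.])])
foot (array([0.68474825, 0.04951619, 0.09840215]), [array([-0.8,  0.4]), array([-0.7, -0.3])])
pinhead (array([0.68182632, 0.04827835, 0.15103466]), [array([-0.1,  0.1]), array([-0.1, -0. ])])
```

```bash
python3 - <<'E'
from h import *
o=get_obs();W=camera_info("wrist")
R=Ro.from_quat(o["tool_rot"]).as_matrix();print(R.round(3))
c=-np.array(W["R"]).T@W["t"];print("cam",c,"in tool",R.T@(c-o["position"]),"fwd in tool",R.T@np.array(W["R"])[2], "right",R.T@np.array(W["R"])[0])
print(o["time"]); 
try: print(grip_point_offset)
except Exception as e: print(e)
import rig;print(dir(rig))
E
```

```text
[[ 0.912 -0.001  0.41 ]
 [-0.41  -0.001  0.912]
 [-0.    -1.    -0.002]]
cam [0.19526393 0.59623133 0.38357731] in tool [-0.06649214 -0.16175424 -0.00085324] fwd in tool [2.47973271e-01 9.68766626e-01 6.93801320e-04] right [-1.05935334e-04 -6.89053486e-04  9.99999757e-01]
0.15
0.0187
['Unreachable', '__builtins__', '__cached__', '__doc__', '__file__', '__loader__', '__name__', '__package__', '__spec__', 'camera', 'camera_info', 'get_obs', 'grip_point_offset', 'hand_in']
```

```bash
python3 - <<'E'
from h import *
S=camera_info("scene");D=camera_info("side")
d1=lambda u,v:(190+u/4-.4,140+v/4-.4)
print(onz(D,d1(335,128),0.0),onz(D,d1(405,128),0),onz(D,d1(370,137),0))
print(onz(S,(422,374),0.0))
print('scene cam',-S['R'].T@S['t'],-D['R'].T@D['t'])
E
```

```text
[0.6067492 0.4917821 0.       ] [0.66867167 0.47396228 0.        ] [0.63311607 0.4641848  0.        ]
[0.65542756 0.50770983 0.        ]
scene cam [1.16081096 0.54654258 0.7921518 ] [ 0.27744111 -1.02636221  0.72808446]
```

{"name": "jog_arm", "arguments": {"increments": [[[0,0,9,0.023,-0.031,-0.01,-1],[0,0,18,0.046,-0.062,-0.02,-1],[0,0,27,0.069,-0.093,-0.03,-1],[0,0,36,0.092,-0.124,-0.04,-1],[0,0,45,0.115,-0.155,-0.05,-1],[0,0,54,0.138,-0.186,-0.06,-1],[0,0,63,0.16,-0.217,-0.07,-1],[0,0,72,0.183,-0.248,-0.08,-1]]], "squeeze": 20}}

```text
time: 0.95
position: [0.4395, 0.3204, 0.1413]
tool_rot: [0.654, 0.269, -0.269, -0.653]
ft_force: [0.2, 0.3, 0.1]
grip_width: 0.087
```

```bash
cat > st.py <<'E'
from h import *
o=get_obs();R=Ro.from_quat(o["tool_rot"]).as_matrix()
print("t",round(o["time"],2),"pos",o["position"].round(4),"jaw",round(float(np.degrees(np.arctan2(R[1,2],R[0,2]))),1),"down",R[:,1].round(3),"q",o["q"].round(2),"F",o["ft_force"].round(1),"w",round(o["grip_width"],4))
E
python3 st.py; python3 - <<'E'
from h import *
S=camera_info("scene")
for z in (.16,.19): print(onz(S,(455,300),z))
for n in ("wrist","scene"): cv2.imwrite(f"pics/{n}1.png",camera(n)[:,:,::-1])
E
```

```text
t 0.95 pos [0.4395 0.3204 0.1413] jaw 134.7 down [ 0.001 -0.001 -1.   ] q [ 0.43  0.53  1.71 -0.    0.89 -1.93] F [0.2 0.3 0.1] w 0.087
[0.56510189 0.49892612 0.16      ]
[0.59337243 0.50118585 0.19      ]
```

View pics/wrist1.png

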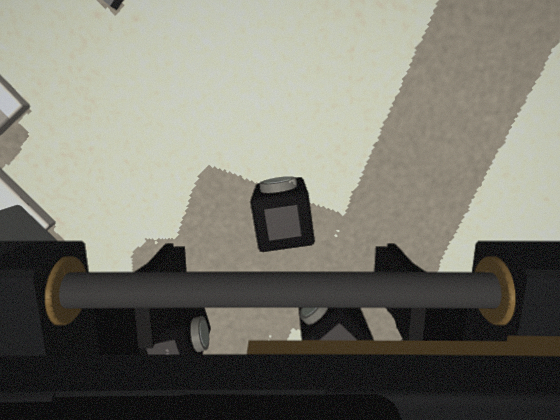

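```bash
python3 - <<'E'
from h import *
W=camera_info("wrist")
for p in [(282,222),(258,188),(303,180),(314,240),(260,250),(278,185),(200,333),(315,312)]: print(p,onz(W,p,.06)[:2].round(3))
print(proj(W,(.4395,.3204,.03)))
E
```

```text
(282, 222) [0.442 0.319]
(258, 188) [0.436 0.292]
(303, 180) [0.412 0.309]
(314, 240) [0.436 0.344]
(260, 250) [0.467 0.322]
(278, 185) [0.426 0.3  ]
(200, 333) [0.543 0.335]
(315, 312) [0.473 0.383]
[285.32431812 209.74186229]
```

{"name": "jog_arm", "arguments": {"increments": [[[0,0,4,0,-0.002,-0.03,-1],[0,0,8,0,-0.002,-0.06,-1],[0,0,9,0,-0.002,-0.09,-1],[0,0,9,0,-0.002,-0.12,-1],[0,0,9,0,-0.002,-0.12,0.4],[0,0,9,0,-0.002,-0.12,0.4],[0,0,9,0,-0.002,-0.12,0.4],[0,0,9,0,-0.002,-0.12,0.4]]], "squeeze": 20}}

```text
time: 1.85
position: [0.4422, 0.3169, 0.0222]
tool_rot: [0.633, 0.318, -0.316, -0.631]
ft_force: [0.2, 0.1, -0.5]
grip_width: 0.0632
```

{"name": "jog_arm", "arguments": {"increments": [[[0,0,0,0,0,0,0.6],[0,0,0,0,0,0,0.6],[0,0,0,0,0,0,0.6],[0,0,0,0,0,0,0.6],[0,0,0,0,0,0.04,0.6],[0,0,0,0,0,0.08,0.6],[0,0,0,0,0,0.12,0.6],[0,0,0,0,0,0.15,0.6]]]}}

```text
time: 2.65
position: [0.4426, 0.3168, 0.1743]
tool_rot: [0.633, 0.318, -0.315, -0.631]
ft_force: [-0.1, 0.2, -2.2]
grip_width: 0.0399
```

```bash
python3 st.py
```

```text
t 2.65 pos [0.4426 0.3168 0.1743] jaw 143.2 down [ 0.005 -0.001 -1.   ] q [ 0.42  0.48  1.69 -0.    0.97 -2.08] F [-0.1  0.2 -2.2] w 0.0399
```

{"name": "jog_arm", "arguments": {"increments": [[[0,0,-8,0.01,-0.02,0.03,0.6],[0,0,-16,0.04,-0.06,0.06,0.6],[0,0,-24,0.07,-0.1,0.08,0.6],[0,0,-32,0.1,-0.14,0.08,0.6],[0,0,-40,0.13,-0.18,0.08,0.6],[0,0,-48,0.16,-0.22,0.08,0.6],[0,0,-56,0.2,-0.26,0.08,0.6],[0,0,-57,0.2,-0.26,0.08,0.6]]]}}

```text
time: 3.45
position: [0.6457, 0.0521, 0.2536]
tool_rot: [0.709, -0.024, 0.027, -0.704]
ft_force: [-0.0, 0.8, -0.9]
grip_width: 0.04
```

```bash
python3 st.py; python3 - <<'E'
from h import *
im=camera("wrist");cv2.imwrite(f"pics/wrist2.png",im[:,:,::-1])
E
```

```text
t 3.45 pos [0.6457 0.0521 0.2536] jaw 85.8 down [ 0.004 -0.007 -1.   ] q [-0.09  0.53  1.34 -0.01  1.27 -1.58] F [-0.   0.8 -0.9] w 0.04
```

View pics/wrist2.png

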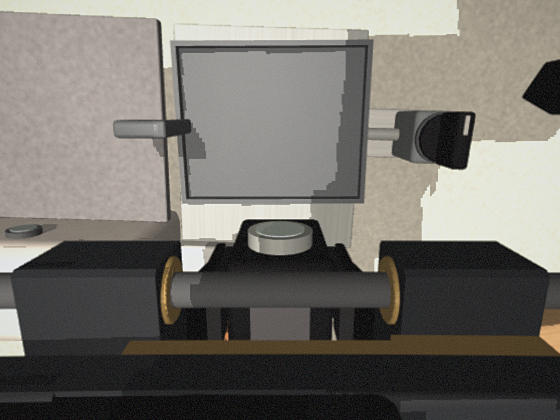

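```bash
python3 - <<'E'
from h import *
im=cv2.imread("pics/wrist2.png")[:,:,::-1]
im=np.clip(im.astype(float)*1.5,0,255).astype('uint8')
crop(im,100,10,380,220,2.8,"pics/w2a.png");crop(im,350,90,500,190,5,"pics/w2b.png")
E
```

```text
(no output)
```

View pics/w2a.png

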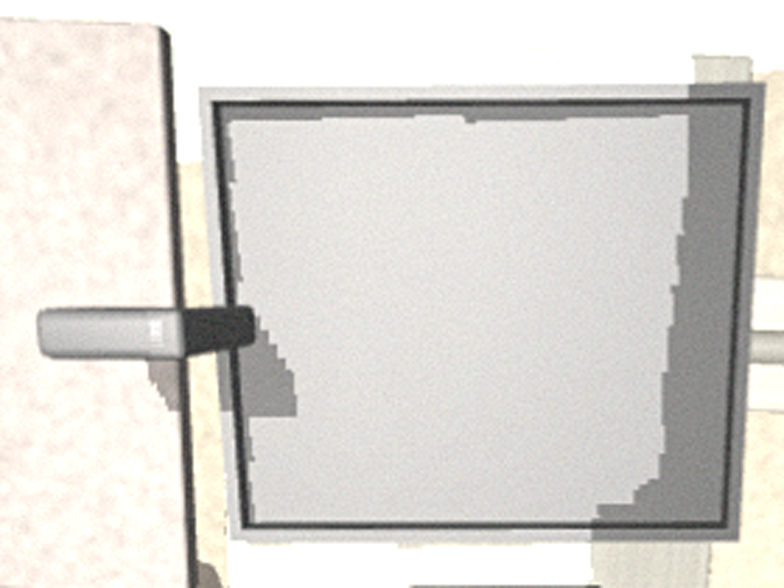

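View pics/w2b.png

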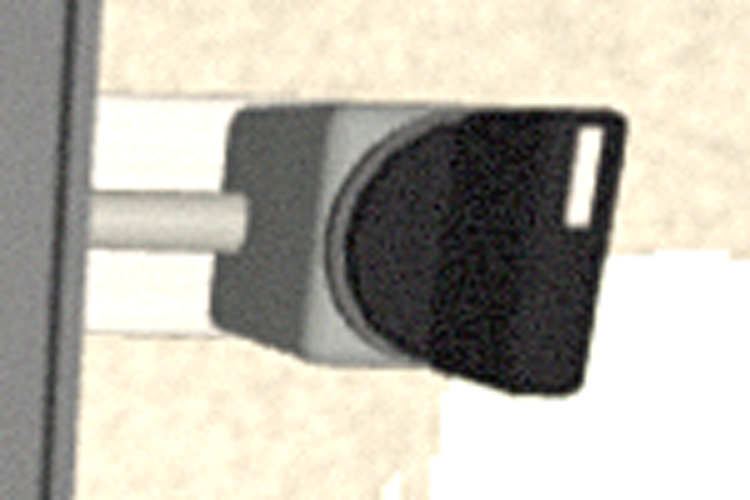

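```bash
python3 - <<'E'
from h import *
W=camera_info("wrist")
a=lambda u,v:(100+(u+.5)/2.8-.5,10+(v+.5)/2.8-.5)
b=lambda u,v:(350+(u+.5)/5-.5,90+(v+.5)/5-.5)
for z in (.095,.0925):
  P=np.array([onz(W,a(*p),z)[:2] for p in [(202,88),(765,85),(740,541),(234,540)]])
  print(z,P.round(4).tolist(),'mid',P.mean(0).round(4),[np.linalg.norm(P[i]-P[(i+1)%4]).round(4) for i in range(4)],
   'yawdeg',[np.degrees(np.arctan2(-(v)[0],v[1])).round(2) for v in (P[1]-P[0],P[2]-P[3])],[np.degrees(np.arctan2(v[1],v[0])).round(2) for v in (P[3]-P[0],P[2]-P[1])])
for z in (.09,.093,.095):
  Q=[onz(W,a(*p),z)[:2] for p in [(160,25),(190,587)]];print('deck edge',z,np.round(Q,4),np.degrees(np.arctan2((Q[1]-Q[0])[1],(Q[1]-Q[0])[0])).round(2))
print('fin',np.array([onz(W,a(*p),.158)[:2] for p in [(38,312),(45,357),(186,310),(186,356)]]).round(4))
print('knob',np.array([onz(W,b(*p),.12)[:2] for p in [(627,110),(583,395)]]).round(4))
E
```

```text
0.095 [[0.5183, -0.0264], [0.5289, 0.1308], [0.6595, 0.1223], [0.6481, -0.0356]] mid [0.5887 0.0478] [np.float64(0.1575), np.float64(0.1308), np.float64(0.1583), np.float64(0.1301)] yawdeg [np.float64(-3.85), np.float64(-4.11)] [np.float64(-4.07), np.float64(-3.73)]
0.0925 [[0.5179, -0.027], [0.5285, 0.1314], [0.6601, 0.1228], [0.6486, -0.0363]] mid [0.5888 0.0477] [np.float64(0.1588), np.float64(0.1318), np.float64(0.1596), np.float64(0.1311)] yawdeg [np.float64(-3.85), np.float64(-4.11)] [np.float64(-4.07), np.float64(-3.73)]
deck edge 0.09 [[ 0.5006 -0.0369]
 [ 0.6636 -0.0533]] -5.72
deck edge 0.093 [[ 0.5013 -0.0361]
 [ 0.6628 -0.0522]] -5.72
deck edge 0.095 [[ 0.5018 -0.0355]
 [ 0.6623 -0.0516]] -5.72
fin [[ 0.5761 -0.056 ]
 [ 0.5866 -0.0563]
 [ 0.578  -0.0211]
 [ 0.5886 -0.0227]]
knob [[0.5884 0.2008]
 [0.6311 0.1968]]
```

{"name": "jog_arm", "arguments": {"increments": [[[0,0,0,-0.015,-0.02,0,0.6],[0,0,0,-0.029,-0.04,-0.02,0.6],[0,0,0,-0.029,-0.04,-0.06,0.6],[0,0,0,-0.029,-0.04,-0.1,0.6],[0,0,0,-0.029,-0.04,-0.13,0.6],[0,0,0,-0.029,-0.04,-0.145,0.6],[0,0,0,-0.029,-0.04,-0.145,0.6],[0,0,0,-0.029,-0.04,-0.145,0.6]]]}}

```text
time: 4.3
position: [0.6163, 0.0125, 0.1078]
tool_rot: [0.709, -0.024, 0.026, -0.704]
ft_force: [-0.4, -0.5, -1.1]
grip_width: 0.04
```

```bash
python3 st.py; python3 - <<'E'
from h import *
im=camera("scene");im=np.clip(im.astype(float)*1.6,0,255).astype('uint8');crop(im,200,140,360,260,5,"pics/s3.png")
E
```

```text
t 4.3 pos [0.6163 0.0125 0.1078] jaw 86.0 down [ 0.002 -0.007 -1.   ] q [-0.16  0.66  1.55 -0.01  0.93 -1.65] F [-0.4 -0.5 -1.1] w 0.04
```

View pics/s3.png

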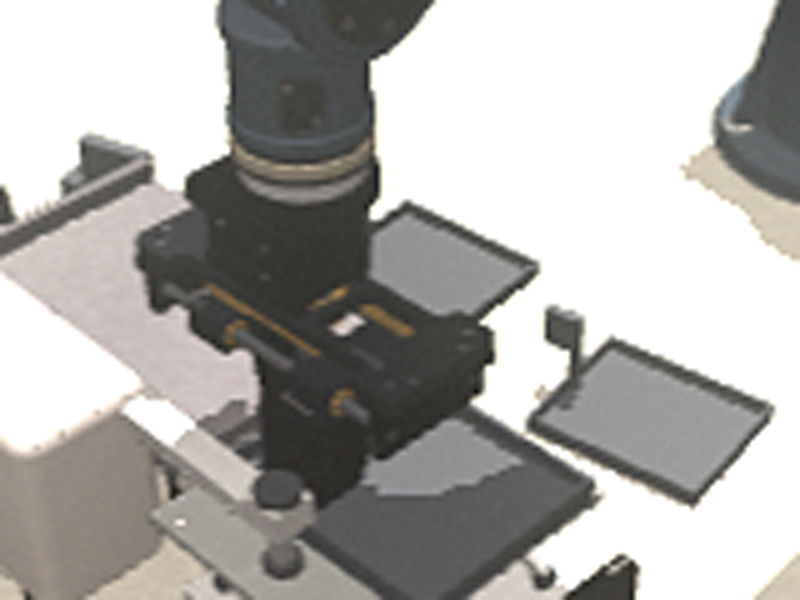

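{"name": "jog_arm", "arguments": {"increments": [[[0,0,0,0,0,0,-0.3],[0,0,0,0,0,0,-0.3],[0,0,0,0,0,0,-0.3],[0,0,0,0,0,0.03,-0.3],[0,0,0,0,0,0.07,-0.3],[0,0,0,0,0,0.11,-0.3],[0,0,0,-0.02,0.05,0.14,-0.6],[0,0,0,-0.02,0.1,0.14,-1]]]}}

```text
time: 5.15
position: [0.5989, 0.1017, 0.2519]
tool_rot: [0.709, -0.022, 0.03, -0.704]
ft_force: [1.1, -0.5, -0.6]
grip_width: 0.0659
```

```bash
python3 st.py; python3 - <<'E'
from h import *
im=camera("scene");im=np.clip(im.astype(float)*1.6,0,255).astype('uint8');crop(im,200,160,440,340,3.3,"pics/s4.png")
E
```

```text
t 5.15 pos [0.5989 0.1017 0.2519] jaw 85.7 down [ 0.011 -0.008 -1.   ] q [-0.01  0.47  1.45 -0.01  1.21 -1.51] F [ 1.1 -0.5 -0.6] w 0.0659
```

View pics/s4.png

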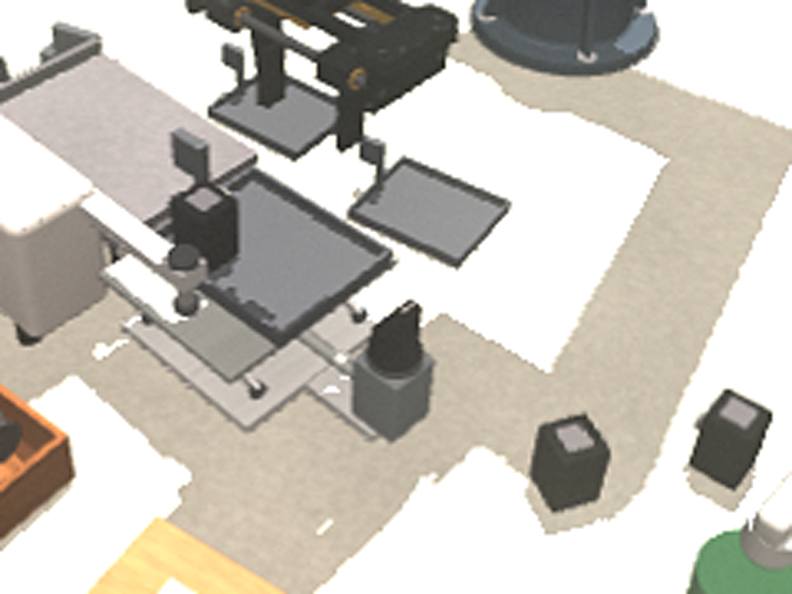

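{"name": "jog_arm", "arguments": {"increments": [[[0,0,-6,-0.003,0.04,0,-1],[0,0,-12,-0.008,0.08,0,-1],[0,0,-18,-0.012,0.12,-0.02,-1],[0,0,-24,-0.016,0.16,-0.04,-1],[0,0,-30,-0.02,0.2,-0.07,-1],[0,0,-31,-0.023,0.229,-0.1,-1],[0,0,-31,-0.023,0.229,-0.1,-1]]]}}

```text
time: 5.9
position: [0.5698, 0.3429, 0.1462]
tool_rot: [0.678, -0.21, 0.211, -0.673]
ft_force: [-1.6, -0.6, 0.4]
grip_width: 0.0869
```

```bash
python3 st.py; python3 - <<'E'
from h import *
im=camera("wrist");cv2.imwrite("pics/wrist3.png",im[:,:,::-1])
E
```

```text
t 5.9 pos [0.5698 0.3429 0.1462] jaw 55.4 down [-0.001 -0.007 -1.   ] q [ 0.38  0.67  1.39 -0.01  1.09 -0.59] F [-1.6 -0.6  0.4] w 0.0869
```

View pics/wrist3.png

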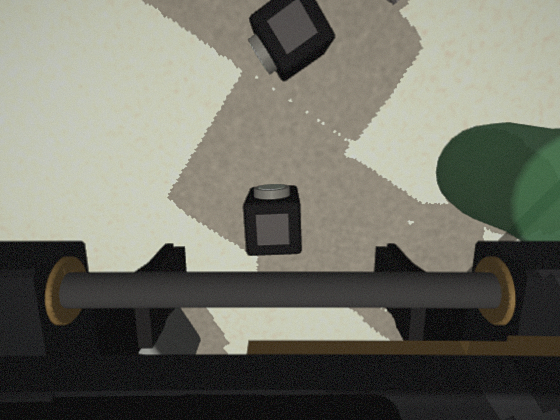

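```bash
python3 - <<'E'
from h import *
W=camera_info("wrist")
for p in [(273,230),(292,26),(249,18),(286,79),(333,42)]: print(p,onz(W,p,.06)[:2].round(4))
E
```

```text
(273, 230) [0.5779 0.3301]
(292, 26) [0.4781 0.4139]
(249, 18) [0.4598 0.395 ]
(286, 79) [0.501  0.3938]
(333, 42) [0.4998 0.4295]
```

{"name": "jog_arm", "arguments": {"increments": [[[0,0,0,0.007,-0.0125,-0.02,-1],[0,0,0,0.007,-0.0125,-0.05,-1],[0,0,0,0.007,-0.0125,-0.09,-1],[0,0,0,0.007,-0.0125,-0.124,-1],[0,0,0,0.007,-0.0125,-0.124,0.6],[0,0,0,0.007,-0.0125,-0.124,0.6],[0,0,0,0.007,-0.0125,-0.124,0.6],[0,0,0,0.007,-0.0125,-0.124,0.6]]]}}

```text
time: 6.75
position: [0.5806, 0.3293, 0.0273]
tool_rot: [0.676, -0.208, 0.214, -0.674]
ft_force: [0.3, 0.3, -0.2]
grip_width: 0.0629
```

{"name": "jog_arm", "arguments": {"increments": [[[0,0,0,0,0,0,0.6],[0,0,0,0,0,0,0.6],[0,0,0,0,0,0,0.6],[0,0,0,0,0,0.04,0.6],[0,0,0,0,0,0.08,0.6],[0,0,0,0,0,0.13,0.6],[0,0,0,0,0,0.18,0.6],[0,0,0,0,0,0.18,0.6]]]}}

```text
time: 7.55
position: [0.5853, 0.3313, 0.2161]
tool_rot: [-0.672, 0.203, -0.218, 0.678]
ft_force: [1.5, 1.8, -0.1]
grip_width: 0.04
```

```bash
python3 st.py
```

```text
t 7.55 pos [0.5853 0.3313 0.2161] jaw 55.3 down [ 0.023  0.001 -1.   ] q [ 0.35  0.59  1.33 -0.01  1.2  -0.61] F [ 1.5  1.8 -0.1] w 0.04
```

{"name": "jog_arm", "arguments": {"increments": [[[0,0,6,0.006,-0.04,0.02,0.6],[0,0,12,0.012,-0.08,0.02,0.6],[0,0,18,0.018,-0.12,0.02,0.6],[0,0,24,0.024,-0.17,0.02,0.6],[0,0,31,0.03,-0.21,0.02,0.6],[0,0,31,0.036,-0.252,0,0.6],[0,0,31,0.036,-0.252,-0.03,0.6],[0,0,31,0.036,-0.252,-0.06,0.6]]]}}

```text
time: 8.35
position: [0.6212, 0.0773, 0.1547]
tool_rot: [-0.702, 0.017, -0.03, 0.711]
ft_force: [-0.4, 0.5, -1.7]
grip_width: 0.0399
```

```bash
python3 st.py
```

```text
t 8.35 pos [0.6212 0.0773 0.1547] jaw 86.2 down [ 0.019  0.012 -1.   ] q [-0.06  0.6   1.51  0.02  1.01 -1.57] F [-0.4  0.5 -1.7] w 0.0399
```

{"name": "jog_arm", "arguments": {"increments": [[[-0.7,1.1,0,0,0.002,-0.015,0.6],[-0.7,1.1,0,0,0.002,-0.03,0.6],[-0.7,1.1,0,0,0.002,-0.042,0.6],[-0.7,1.1,0,0,0.002,-0.045,0.6],[-0.7,1.1,0,0,0.002,-0.045,0.6]]]}}

```text
time: 8.85
position: [0.6213, 0.0798, 0.1106]
tool_rot: [0.707, -0.023, 0.023, -0.707]
ft_force: [-1.8, -0.9, 3.3]
grip_width: 0.0396
```

```bash
python3 st.py; python3 - <<'E'
from h import *
im=camera("scene");im=np.clip(im.astype(float)*1.6,0,255).astype('uint8');crop(im,200,140,360,260,5,"pics/s5.png")
E
```

```text
t 8.85 pos [0.6213 0.0798 0.1106] jaw 86.2 down [-0. -0. -1.] q [-0.05  0.67  1.52 -0.    0.95 -1.55] F [-1.8 -0.9  3.3] w 0.0396
```

View pics/s5.png

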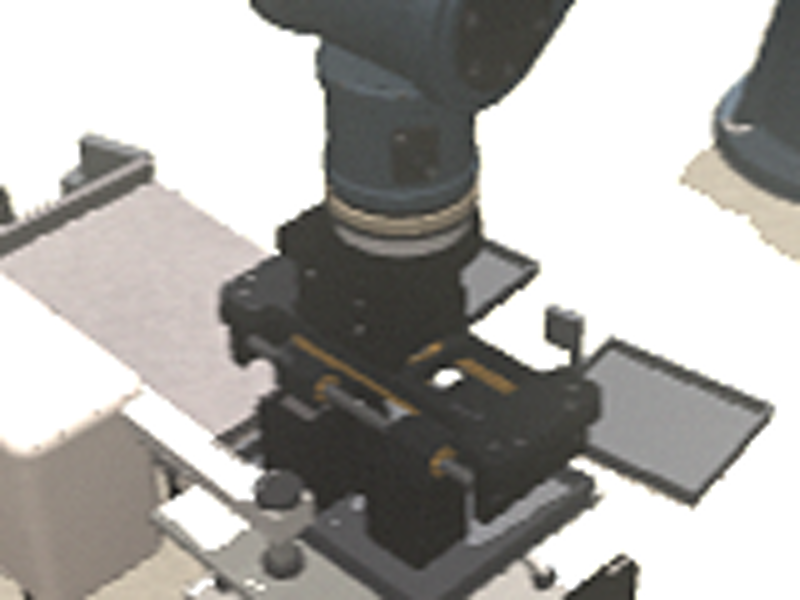

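Contact felt (upward 3.3 N). Release and head for C.

{"name": "jog_arm", "arguments": {"increments": [[[0,0,0,0,0,0,-0.25],[0,0,0,0,0,0,-0.25],[0,0,0,0,0,0,-0.25],[0,0,0,0,0,0.03,-0.25],[0,0,0,0,0,0.07,-0.25],[0,0,0,0,0,0.11,-0.25],[0,0,-8,-0.02,0.05,0.12,-0.6],[0,0,-16,-0.05,0.09,0.12,-1]]]}}

```text
time: 9.7
position: [0.5771, 0.1665, 0.2333]
tool_rot: [-0.695, 0.122, -0.128, 0.697]
ft_force: [0.0, -0.3, 0.5]
grip_width: 0.0635
```

```bash
python3 st.py; python3 - <<'E'
from h import *
im=camera("scene");im=np.clip(im.astype(float)*1.6,0,255).astype('uint8');crop(im,200,160,440,340,3.3,"pics/s6.png")
E
```

```text
t 9.7 pos [0.5771 0.1665 0.2333] jaw 69.7 down [ 0.008  0.001 -1.   ] q [ 0.09  0.48  1.49  0.    1.16 -1.12] F [ 0.  -0.3  0.5] w 0.0635
```

View pics/s6.png

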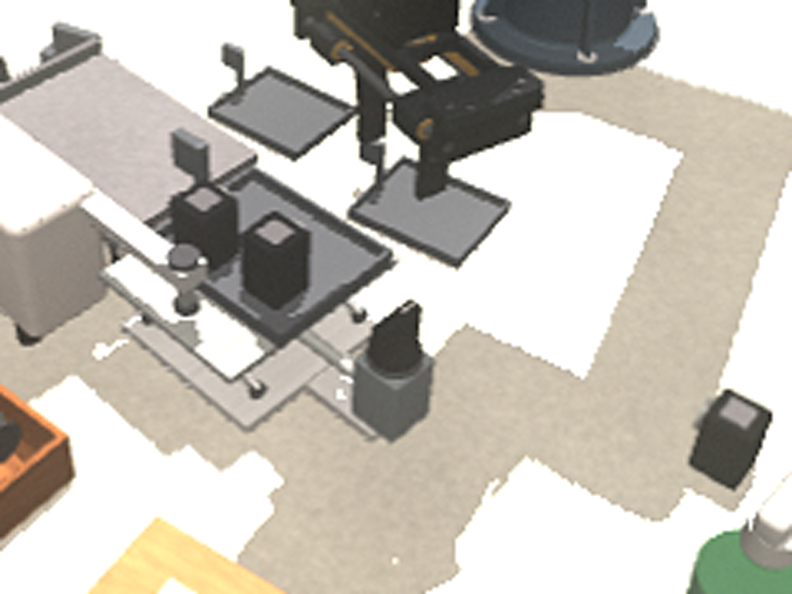

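{"name": "jog_arm", "arguments": {"increments": [[[0,0,-8,-0.01,0.03,0,-1],[0,0,-16,-0.025,0.065,0,-1],[0,0,-24,-0.04,0.1,0,-1],[0,0,-32,-0.055,0.135,0,-1],[0,0,-40,-0.07,0.17,-0.02,-1],[0,0,-48,-0.085,0.21,-0.04,-1],[0,0,-56,-0.098,0.2465,-0.06,-1],[0,0,-64,-0.098,0.2465,-0.08,-1]]]}}

```text
time: 10.55
position: [0.4681, 0.4244, 0.1509]
tool_rot: [-0.521, 0.476, -0.474, 0.527]
ft_force: [0.6, -1.0, -0.2]
grip_width: 0.0871
```

```bash
python3 st.py; python3 - <<'E'
from h import *
im=camera("wrist");cv2.imwrite("pics/wrist4.png",im[:,:,::-1])
E
```

```text
t 10.55 pos [0.4681 0.4244 0.1509] jaw 5.7 down [ 0.004  0.008 -1.   ] q [0.56 0.62 1.49 0.01 1.03 0.46] F [ 0.6 -1.  -0.2] w 0.0871
```

View pics/wrist4.png

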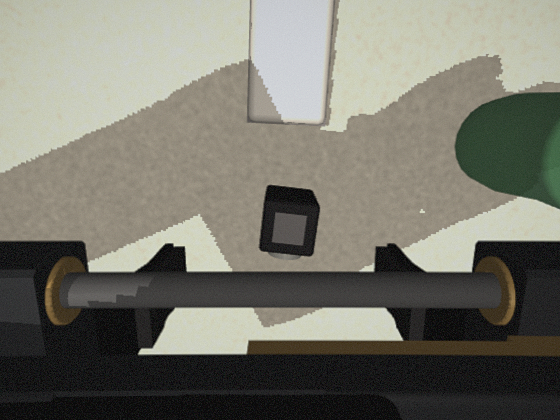

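```bash
python3 - <<'E'
from h import *
W=camera_info("wrist")
for p in [(291,229),(262,248),(312,255),(318,202)]: print(p,onz(W,p,.06)[:2].round(4))
print(proj(W,(.4681,.4244,.03)), get_obs()["position"])
E
```

```text
(291, 229) [0.4758 0.4122]
(262, 248) [0.457  0.3964]
(312, 255) [0.4926 0.3946]
(318, 202) [0.4922 0.4331]
[281.42058637 201.47596426] [0.46687009 0.42102598 0.14710582]
```

{"name": "jog_arm", "arguments": {"increments": [[[0,0,-7,0.009,-0.008,-0.02,-1],[0,0,-7,0.009,-0.008,-0.05,-1],[0,0,-7,0.009,-0.008,-0.09,-1],[0,0,-7,0.009,-0.008,-0.124,-1],[0,0,-7,0.009,-0.008,-0.124,0.6],[0,0,-7,0.009,-0.008,-0.124,0.6],[0,0,-7,0.009,-0.008,-0.124,0.6],[0,0,-7,0.009,-0.008,-0.124,0.6]]]}}

```text
time: 11.4
position: [0.4775, 0.4138, 0.0255]
tool_rot: [-0.491, 0.508, -0.506, 0.495]
ft_force: [0.6, 0.3, 0.9]
grip_width: 0.0628
```

{"name": "jog_arm", "arguments": {"increments": [[[0,0,0,0,0,0,0.6],[0,0,0,0,0,0,0.6],[0,0,0,0,0,0,0.6],[0,0,0,0,0,0,0.6],[0,0,0,0,0,0.04,0.6],[0,0,0,0,0,0.08,0.6],[0,0,0,0,0,0.13,0.6],[0,0,0,0,0,0.18,0.6]]]}}

```text
time: 12.2
position: [0.4767, 0.4133, 0.2062]
tool_rot: [-0.492, 0.508, -0.506, 0.494]
ft_force: [1.1, 0.8, -1.6]
grip_width: 0.0399
```

```bash
python3 st.py
```

```text
t 12.2 pos [0.4767 0.4133 0.2062] jaw -1.6 down [ 0.     0.004 -1.   ] q [0.54 0.55 1.44 0.   1.15 0.56] F [ 1.1  0.8 -1.6] w 0.0399
```

{"name": "jog_arm", "arguments": {"increments": [[[0,0,8,0.005,-0.03,0.03,0.6],[0,0,16,0.015,-0.07,0.03,0.6],[0,0,24,0.025,-0.11,0.03,0.6],[0,0,32,0.035,-0.15,0.03,0.6],[0,0,40,0.045,-0.19,0.03,0.6],[0,0,48,0.055,-0.23,0.03,0.6],[0,0,56,0.065,-0.27,0.03,0.6],[0,0,64,0.081,-0.31,0.03,0.6]]]}}

```text
time: 13.0
position: [0.5567, 0.1018, 0.2356]
tool_rot: [-0.687, 0.168, -0.164, 0.687]
ft_force: [0.3, 0.3, -0.7]
grip_width: 0.0399
```

```bash
python3 st.py
```

```text
t 13.0 pos [0.5567 0.1018 0.2356] jaw 62.8 down [-0.005  0.002 -1.   ] q [-0.02  0.43  1.56  0.    1.15 -1.11] F [ 0.3  0.3 -0.7] w 0.0399
```

{"name": "jog_arm", "arguments": {"increments": [[[0,0,8,0.001,-0.01,0,0.6],[0,0,16,0.001,-0.018,0,0.6],[0,0,23,0.001,-0.018,-0.02,0.6],[0,0,23,0.001,-0.018,-0.05,0.6],[0,0,23,0.001,-0.018,-0.09,0.6],[0,0,23,0.001,-0.018,-0.115,0.6],[0,0,23,0.001,-0.018,-0.125,0.6],[0,0,23,0.001,-0.018,-0.127,0.6]]]}}

```text
time: 13.8
position: [0.5562, 0.0837, 0.1084]
tool_rot: [0.707, -0.029, 0.022, -0.706]
ft_force: [-4.7, -0.3, 11.7]
grip_width: 0.0398
```

```bash
python3 st.py
```

```text
t 13.8 pos [0.5562 0.0837 0.1084] jaw 85.8 down [-0.01  -0.001 -1.   ] q [-0.05  0.61  1.68 -0.    0.86 -1.55] F [-4.7 -0.3 11.7] w 0.0398
```

{"name": "jog_arm", "arguments": {"increments": [[[0,0,0,0,0,0.001,-0.25],[0,0,0,0,0,0.001,-0.25],[0,0,0,0,0,0.001,-0.25],[0,0,0,0,0,0.03,-0.25],[0,0,0,0,0,0.07,-0.25],[0,0,0,0,0,0.11,-0.25],[0,0,0,-0.03,-0.03,0.13,-0.6],[0,0,0,-0.06,-0.08,0.13,-1]]]}}

```text
time: 14.6
position: [0.5025, 0.011, 0.2421]
tool_rot: [0.708, -0.025, 0.024, -0.706]
ft_force: [-0.3, -0.1, 0.3]
grip_width: 0.0632
```

```bash
python3 st.py; python3 - <<'E'
from h import *
im=camera("scene");im=np.clip(im.astype(float)*1.6,0,255).astype('uint8');crop(im,150,130,390,310,3.3,"pics/s7.png")
im=camera("side");im=np.clip(im.astype(float)*1.6,0,255).astype('uint8');crop(im,190,160,430,340,3.3,"pics/d7.png")
E
```

```text
t 14.6 pos [0.5025 0.011  0.2421] jaw 86.1 down [-0.001 -0.002 -1.   ] q [-0.2   0.34  1.71 -0.    1.09 -1.7 ] F [-0.3 -0.1  0.3] w 0.0632
```

View pics/s7.png

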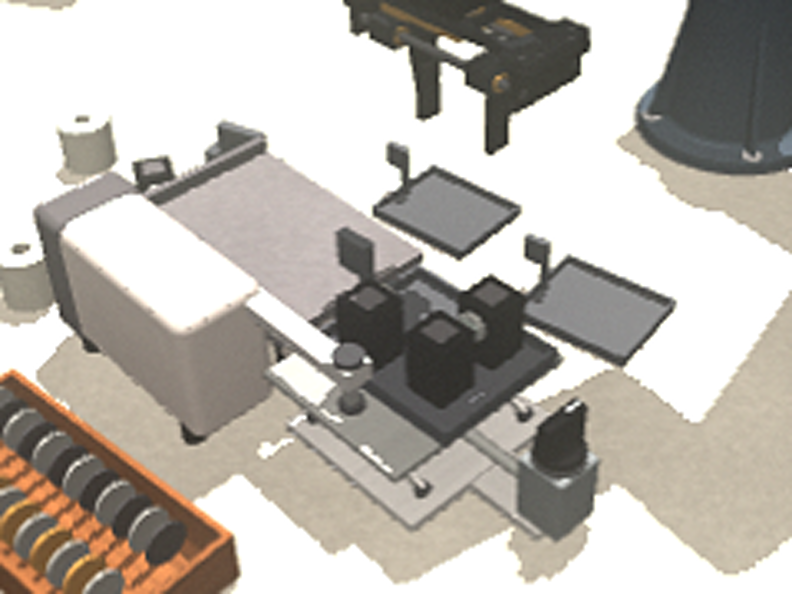

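View pics/d7.png

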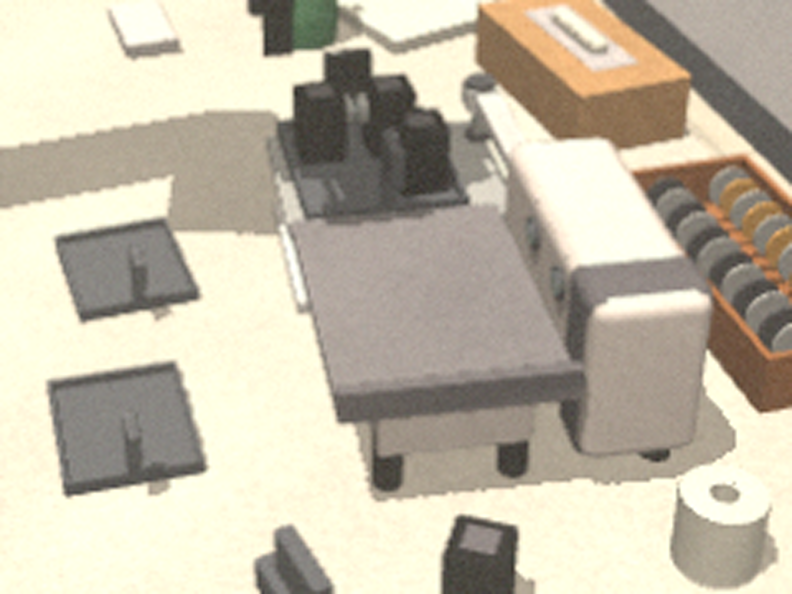

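{"name": "jog_arm", "arguments": {"increments": [[[0,0,-4,0.005,-0.04,0,-1],[0,0,-8,0.01,-0.09,0,-1],[0,0,-12,0.015,-0.14,0,-1],[0,0,-16,0.02,-0.19,0,-1],[0,0,-20,0.025,-0.24,0,-1],[0,0,-25,0.03,-0.29,0,-1],[0,0,-25,0.035,-0.34,-0.02,-1],[0,0,-25,0.038,-0.38,-0.04,-1]]]}}

```text
time: 15.5
position: [0.5373, -0.3751, 0.2001]
tool_rot: [0.685, -0.182, 0.177, -0.683]
ft_force: [0.2, 0.7, 0.1]
grip_width: 0.0874
```

```bash
python3 st.py; python3 - <<'E'
from h import *
im=camera("wrist");cv2.imwrite("pics/wrist5.png",im[:,:,::-1])
E
python3 st.py
```

```text
t 15.5 pos [ 0.5373 -0.3751  0.2001] jaw 60.6 down [-0.007 -0.    -1.   ] q [-0.78  0.6   1.37 -0.01  1.18 -1.83] F [0.2 0.7 0.1] w 0.0874
t 15.55 pos [ 0.5358 -0.382   0.1948] jaw 60.3 down [-0.011 -0.003 -1.   ] q [-0.78  0.61  1.37 -0.01  1.18 -1.83] F [ 1.2 -5.5 -2. ] w 0.0868
```

View pics/wrist5.png

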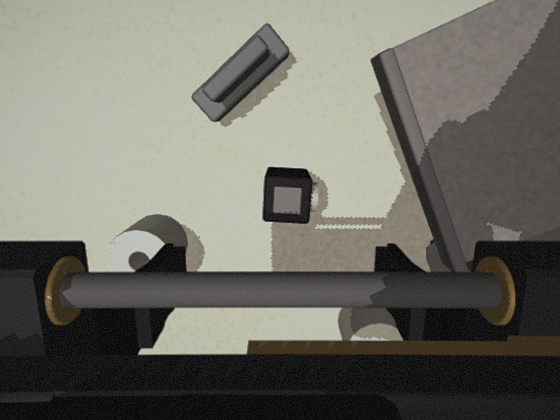

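```bash
python3 - <<'E'
from h import *
W=camera_info("wrist")
# use pose at picture: approximate
for p,z in [((288,199),.06),((263,220),.06),((311,222),.06),((311,168),.06),((372,60),.106),((455,270),.106),((385,50),.106),((135,262),.057),((188,240),.04),((370,330),.057),
 ((192,97),.026),((217,122),.026),((289,48),.026),((264,25),.026)]: print(p,z,onz(W,p,z)[:2].round(4))
O=np.array([.5945,.0433]);t=np.radians(-5.6);R=np.array([[np.cos(t),-np.sin(t)],[np.sin(t),np.cos(t)]])
for q in [(-.085,-.325),(.08,-.325)]: print(O+R@q)
E
```

```text
(288, 199) 0.06 [ 0.5365 -0.3766]
(263, 220) 0.06 [ 0.5417 -0.4031]
(311, 222) 0.06 [ 0.5626 -0.3696]
(311, 168) 0.06 [ 0.5236 -0.3484]
(372, 60) 0.106 [ 0.4764 -0.2835]
(455, 270) 0.106 [ 0.6312 -0.2944]
(385, 50) 0.106 [ 0.4752 -0.274 ]
(135, 262) 0.057 [ 0.5205 -0.5172]
(188, 240) 0.04 [ 0.5289 -0.474 ]
(370, 330) 0.057 [ 0.6769 -0.3718]
(192, 97) 0.026 [ 0.4262 -0.4071]
(217, 122) 0.026 [ 0.454  -0.3996]
(289, 48) 0.026 [ 0.4334 -0.3172]
(264, 25) 0.026 [ 0.4085 -0.3263]
[ 0.47819123 -0.27185436]
[ 0.64240375 -0.28795554]
```

{"name": "jog_arm", "arguments": {"increments": [[[0,0,-8,0.003,0.012,0,-1],[0,0,-16,0.003,0.012,0,-1],[0,0,-24,0.003,0.012,0,-1],[0,0,-32,0.003,0.012,0,-1],[0,0,-40,0.003,0.012,0,-1],[0,0,-48,0.003,0.012,0,-1],[0,0,-56,0.003,0.012,0,-1],[0,0,-64,0.003,0.012,0,-1]]]}}

```text
time: 16.35
position: [0.5394, -0.3693, 0.1945]
tool_rot: [-0.482, 0.521, -0.513, 0.483]
ft_force: [-0.1, 0.7, 0.2]
grip_width: 0.0868
```

{"name": "jog_arm", "arguments": {"increments": [[[0,0,-8,0,0,0,-1],[0,0,-16,0,0,-0.02,-1],[0,0,-24,0,0,-0.04,-1],[0,0,-28,0,0,-0.05,-1],[0,0,-28,0,0,-0.05,-1]]]}}

```text
time: 16.85
position: [0.5388, -0.3678, 0.1424]
tool_rot: [-0.342, 0.624, -0.613, 0.344]
ft_force: [0.9, -0.2, 0.1]
grip_width: 0.0872
```

```bash
python3 st.py; python3 - <<'E'
from h import *
W=camera_info("wrist");im=camera("wrist");cv2.imwrite("pics/wrist6.png",im[:,:,::-1])
import pickle;pickle.dump(W,open("W.pkl","wb"))
E
python3 st.py
```

```text
t 16.85 pos [ 0.5388 -0.3678  0.1424] jaw -32.0 down [-0.005  0.015 -1.   ] q [-0.77  0.66  1.42  0.01  1.07 -0.22] F [ 0.9 -0.2  0.1] w 0.0872
t 16.9 pos [ 0.5394 -0.3685  0.1436] jaw -31.9 down [-0.003  0.013 -1.   ] q [-0.77  0.66  1.42  0.01  1.07 -0.22] F [-0.1  0.   0.4] w 0.0868
```

View pics/wrist6.png

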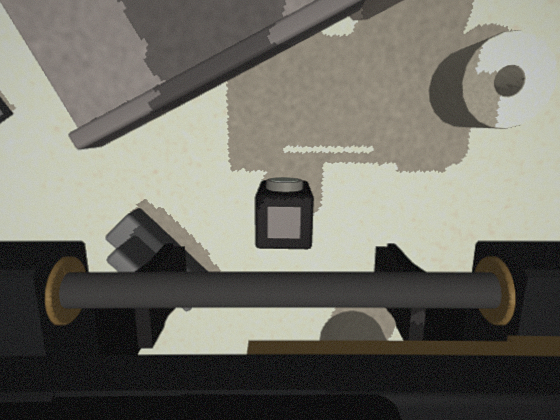

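```bash
python3 - <<'E'
from h import *
import pickle
W=pickle.load(open("W.pkl","rb"))
for p,z in [((284,224),.06),((256,248),.06),((311,248),.06),((110,237),.06),((136,209),.06),((68,135),.106),((76,149),.106)]: print(p,onz(W,p,z)[:2].round(4))
E
```

```text
(284, 224) [ 0.5394 -0.3724]
(256, 248) [ 0.5139 -0.3768]
(311, 248) [ 0.5461 -0.3967]
(110, 237) [ 0.4333 -0.3175]
(136, 209) [ 0.4603 -0.311 ]
(68, 135) [ 0.4762 -0.2616]
(76, 149) [ 0.475  -0.2693]
```

{"name": "jog_arm", "arguments": {"increments": [[[-0.7,0,0,0,-0.003,-0.02,-1],[-0.7,0,0,0,-0.003,-0.05,-1],[-0.7,0,0,0,-0.003,-0.09,-1],[-0.7,0,0,0,-0.003,-0.119,-1],[-0.7,0,0,0,-0.003,-0.119,0.6],[-0.7,0,0,0,-0.003,-0.119,0.6],[-0.7,0,0,0,-0.003,-0.119,0.6],[-0.7,0,0,0,-0.003,-0.119,0.6]]]}}

```text
time: 17.7
position: [0.5408, -0.3727, 0.027]
tool_rot: [0.344, -0.617, 0.619, -0.343]
ft_force: [-0.3, 0.2, -0.2]
grip_width: 0.0628
```

{"name": "jog_arm", "arguments": {"increments": [[[0,0,0,0,0,0,0.6],[0,0,0,0,0,0,0.6],[0,0,0,0,0,0,0.6],[0,0,0,0,0,0,0.6],[0,0,0,0,0,0.04,0.6],[0,0,0,0,0,0.08,0.6],[0,0,0,0,0,0.13,0.6],[0,0,0,0,0,0.18,0.6]]]}}

```text
time: 18.5
position: [0.5403, -0.3722, 0.2076]
tool_rot: [-0.344, 0.618, -0.618, 0.343]
ft_force: [0.4, -0.6, -1.3]
grip_width: 0.0402
```

```bash
python3 st.py
```

```text
t 18.5 pos [ 0.5403 -0.3722  0.2076] jaw -31.9 down [-0.002 -0.001 -1.   ] q [-0.77  0.59  1.36 -0.    1.19 -0.22] F [ 0.4 -0.6 -1.3] w 0.0402
```

{"name": "jog_arm", "arguments": {"increments": [[[0,0,8,0,0.02,0.03,0.6],[0,0,16,0,0.06,0.03,0.6],[0,0,24,0,0.1,0.03,0.6],[0,0,32,0,0.14,0.03,0.6],[0,0,40,0,0.18,0.03,0.6],[0,0,48,0,0.22,0.03,0.6],[0,0,56,0,0.26,0.03,0.6],[0,0,64,0,0.3,0.03,0.6]]]}}

```text
time: 19.3
position: [0.5399, -0.0705, 0.2372]
tool_rot: [0.62, -0.34, 0.341, -0.619]
ft_force: [1.0, 0.5, -1.5]
grip_width: 0.0398
```

{"name": "jog_arm", "arguments": {"increments": [[[0,0,8,0.02,0.01,0,0.6],[0,0,16,0.04,0.03,0,0.6],[0,0,24,0.06,0.05,0,0.6],[0,0,32,0.08,0.07,0,0.6],[0,0,40,0.1,0.09,0,0.6],[0,0,48,0.1,0.09,0,0.6],[0,0,54,0.1,0.09,0,0.6],[0,0,54,0.1,0.09,0,0.6]]]}}

```text
time: 20.1
position: [0.6396, 0.0199, 0.2363]
tool_rot: [0.707, -0.022, 0.022, -0.706]
ft_force: [1.3, -0.9, -2.0]
grip_width: 0.0398
```

```bash
python3 - <<'E'
from h import *
W=camera_info("wrist");im=camera("wrist");cv2.imwrite("pics/wrist7.png",im[:,:,::-1])
import pickle;pickle.dump(W,open("W.pkl","wb"))
E
python3 st.py
```

```text
t 20.15 pos [0.6396 0.0197 0.2364] jaw 86.3 down [-0.    -0.001 -1.   ] q [-0.14  0.53  1.38 -0.    1.23 -1.65] F [-0.  -0.1 -1.5] w 0.04
```

View pics/wrist7.png

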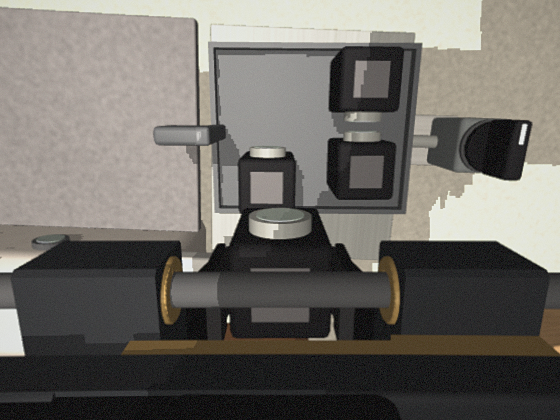

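```bash
python3 - <<'E'
from h import *
import pickle
W=pickle.load(open("W.pkl","rb"))
t=np.radians(-3.95);R=np.array([[np.cos(t),-np.sin(t)],[np.sin(t),np.cos(t)]]);M=np.array([.5888,.0477])
for n,p in dict(A=(266,186),B=(366,172),C=(373,78)).items():
    w=onz(W,p,.145)[:2];print(n,w.round(4),(R.T@(w-M)).round(4))
P=np.array([onz(W,p,.095)[:2] for p in [(209,44),(421,42),(405,214),(217,213)]]);print(P.round(4).tolist(),P.mean(0))
E
```

```text
A [0.6189 0.0107] [ 0.0326 -0.0348]
B [0.6135 0.0791] [0.0225 0.033 ]
C [0.5537 0.0836] [-0.0375  0.0334]
[[0.5184, -0.0265], [0.5271, 0.1309], [0.6589, 0.1224], [0.6484, -0.0342]] [0.58818825 0.04812262]
```

{"name": "jog_arm", "arguments": {"increments": [[[0,0,0,-0.04,-0.002,0,0.6],[0,0,0,-0.083,-0.004,0,0.6],[0,0,0,-0.083,-0.004,-0.02,0.6],[0,0,0,-0.083,-0.004,-0.05,0.6],[0,0,0,-0.083,-0.004,-0.09,0.6],[0,0,0,-0.083,-0.004,-0.115,0.6],[0,0,0,-0.083,-0.004,-0.123,0.6],[0,0,0,-0.083,-0.004,-0.124,0.6]]]}}

```text
time: 20.95
position: [0.5561, 0.0156, 0.1121]
tool_rot: [0.707, -0.024, 0.023, -0.707]
ft_force: [-0.2, 1.2, -1.4]
grip_width: 0.0399
```

```bash
python3 st.py
```

```text
t 20.95 pos [0.5561 0.0156 0.1121] jaw 86.2 down [-0.002 -0.    -1.   ] q [-0.17  0.59  1.7  -0.    0.85 -1.68] F [-0.2  1.2 -1.4] w 0.0399
```

{"name": "jog_arm", "arguments": {"increments": [[[0,0,0,0,0,-0.002,0.6],[0,0,0,0,0,-0.002,0.6]]]}}

```text
time: 21.15
position: [0.5573, 0.0154, 0.1113]
tool_rot: [0.707, -0.023, 0.024, -0.706]
ft_force: [1.0, 0.1, 0.6]
grip_width: 0.0401
```

```bash
python3 st.py
```

```text
t 21.15 pos [0.5573 0.0154 0.1113] jaw 86.2 down [ 0.001 -0.001 -1.   ] q [-0.17  0.59  1.7  -0.    0.84 -1.68] F [1.  0.1 0.6] w 0.0401
```

{"name": "jog_arm", "arguments": {"increments": [[[0,0,0,0,0,0,-0.25],[0,0,0,0,0,0,-0.25],[0,0,0,0,0,0,-0.25],[0,0,0,0,0,0.03,-0.25],[0,0,0,0,0,0.07,-0.25],[0,0,0,0,0,0.11,-0.25],[0,0,0,0.04,0.02,0.13,-0.25],[0,0,0,0.08,0.05,0.14,-0.25]]]}}

```text
time: 21.95
position: [0.6384, 0.0637, 0.255]
tool_rot: [0.707, -0.022, 0.027, -0.706]
ft_force: [1.7, -0.3, 0.5]
grip_width: 0.0545
```

{"name": "jog_arm", "arguments": {"increments": [[[0,0,0,0.01,0.01,0,-0.25],[0,0,0,0.01,0.01,0,-0.25]]]}}

```text
time: 22.15
position: [0.6502, 0.0752, 0.2557]
tool_rot: [0.707, -0.02, 0.028, -0.706]
ft_force: [-0.5, -0.1, -0.6]
grip_width: 0.0543
```

```bash
python3 st.py; python3 - <<'E'
from h import *
W=camera_info("wrist");im=camera("wrist");cv2.imwrite("pics/wrist8.png",im[:,:,::-1])
im=camera("scene");im=np.clip(im.astype(float)*1.6,0,255).astype('uint8');crop(im,150,130,390,310,3.3,"pics/s8.png")
import pickle;pickle.dump(W,open("W.pkl","wb"))
E
```

```text
t 22.15 pos [0.6502 0.0752 0.2557] jaw 86.1 down [ 0.01  -0.002 -1.   ] q [-0.05  0.53  1.32 -0.    1.28 -1.56] F [-0.5 -0.1 -0.6] w 0.0543
```

View pics/wrist8.png

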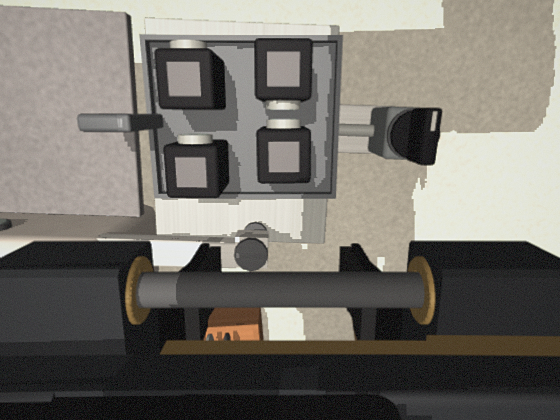

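View pics/s8.png

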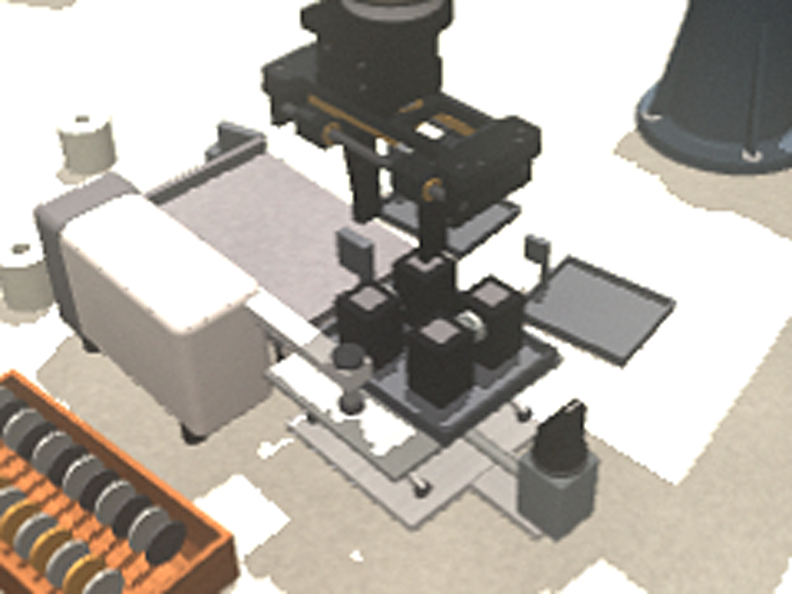

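```bash
python3 - <<'E'
from h import *
import pickle
W=pickle.load(open("W.pkl","rb"))
im=cv2.imread("pics/wrist8.png")[:,:,::-1]
im=np.clip(im.astype(float)*2.5,0,255).astype('uint8');crop(im,360,90,460,180,7,"pics/w8b.png")
E
```

```text
(no output)
```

View pics/w8b.png

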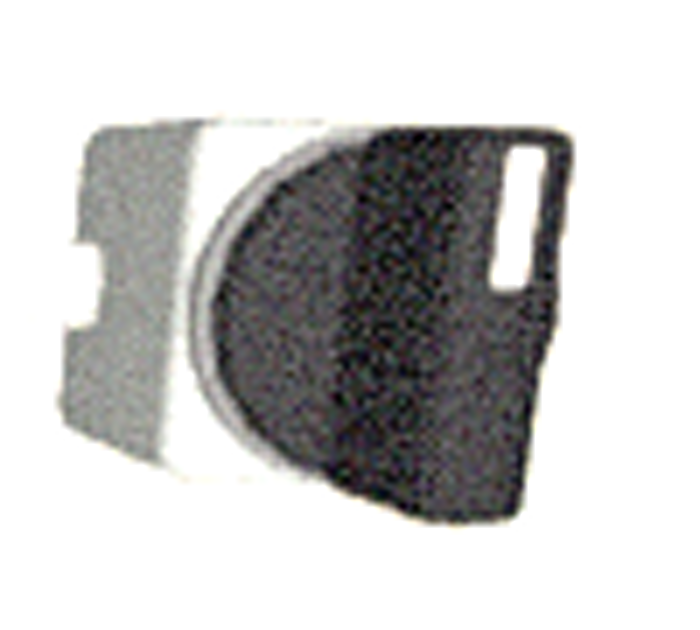

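```bash
python3 - <<'E'
from h import *
import pickle
W=pickle.load(open("W.pkl","rb"))
b=lambda u,v:(360+(u+.5)/7-.5,90+(v+.5)/7-.5)
Q=np.array([onz(W,b(*p),.12)[:2] for p in [(572,130),(520,522),(465,130),(425,520)]]);print(Q.round(4),Q.mean(0),get_obs()["position"])
d=Q[1]-Q[0];print(np.degrees(np.arctan2(d[1],d[0])))
# baseline pin pictures
S=[];D=[]
for k in range(3): S.append(camera("scene"));D.append(camera("side"))
np.save("baseS.npy",np.mean(S,0));np.save("baseD.npy",np.mean(D,0))
E
```

```text
[[0.5881 0.2011]
 [0.6305 0.1974]
 [0.5873 0.1897]
 [0.6295 0.1868]] [0.60883983 0.19373711] [0.64719666 0.07369116 0.2541823 ]
-5.110806919614042
```

{"name": "jog_arm", "arguments": {"increments": [[[0,0,-2,-0.01,0.04,0,-0.1],[0,0,-2,-0.025,0.08,0,-0.1],[0,0,-2,-0.038,0.119,0,-0.1],[0,0,-2,-0.038,0.119,-0.04,-0.1],[0,0,-2,-0.038,0.119,-0.08,-0.1],[0,0,-2,-0.038,0.119,-0.08,-0.1]]]}}

```text
time: 23.15
position: [0.6048, 0.1915, 0.1694]
tool_rot: [0.708, -0.04, 0.035, -0.705]
ft_force: [-0.7, -0.3, -1.1]
grip_width: 0.0478
```

```bash
python3 st.py
```

```text
t 23.15 pos [0.6048 0.1915 0.1694] jaw 84.0 down [-0.007 -0.004 -1.   ] q [ 0.13  0.6   1.45 -0.    1.09 -1.33] F [-0.7 -0.3 -1.1] w 0.0478
```

{"name": "jog_arm", "arguments": {"increments": [[[0.2,-0.4,0,0.004,0.0015,-0.02,-0.1],[0.2,-0.4,0,0.004,0.0015,-0.05,-0.1],[0.2,-0.4,0,0.004,0.0015,-0.069,-0.1],[0.2,-0.4,0,0.004,0.0015,-0.069,-0.1],[0.2,-0.4,0,0.004,0.0015,-0.069,1],[0.2,-0.4,0,0.004,0.0015,-0.069,1],[0.2,-0.4,0,0.004,0.0015,-0.069,1],[0.2,-0.4,0,0.004,0.0015,-0.069,1]]], "squeeze": 30}}

```text
time: 23.95
position: [0.6095, 0.1931, 0.1017]
tool_rot: [0.706, -0.037, 0.038, -0.706]
ft_force: [-0.4, -0.5, -0.1]
grip_width: 0.0238
```

{"name": "jog_arm", "arguments": {"increments": [[[0,0,0,0,0,0,1],[0,0,0,0,0,0,1],[0,0,0,0,0,0,1]]]}}

```text
time: 24.25
position: [0.6099, 0.1939, 0.1024]
tool_rot: [-0.706, 0.036, -0.038, 0.706]
ft_force: [-0.7, 2.7, 3.3]
grip_width: 0.0136
```

```bash
python3 st.py; python3 - <<'E'
from h import *
S=[];D=[]
for k in range(4): S.append(camera("scene"));D.append(camera("side"))
np.save("baseS1.npy",np.mean(S,0));np.save("baseD1.npy",np.mean(D,0))
im=np.clip(S[0].astype(float)*1.6,0,255).astype('uint8');crop(im,200,140,400,290,4,"pics/s9.png")
im=np.clip(D[0].astype(float)*1.6,0,255).astype('uint8');crop(im,250,150,400,260,5,"pics/d9.png")
E
```

```text
t 24.25 pos [0.6099 0.1939 0.1024] jaw 84.0 down [ 0.003  0.001 -1.   ] q [ 0.13  0.69  1.49  0.    0.95 -1.33] F [-0.7  2.7  3.3] w 0.0136
```

View pics/s9.png

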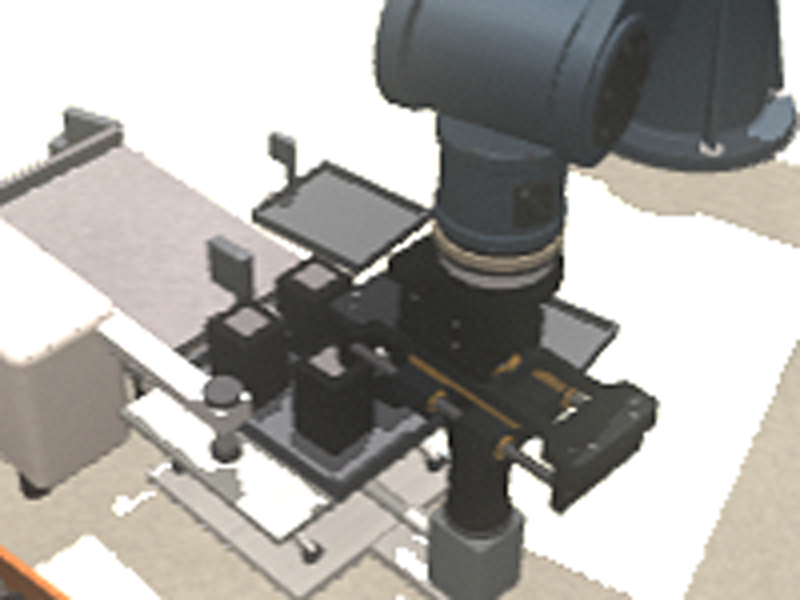

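View pics/d9.png

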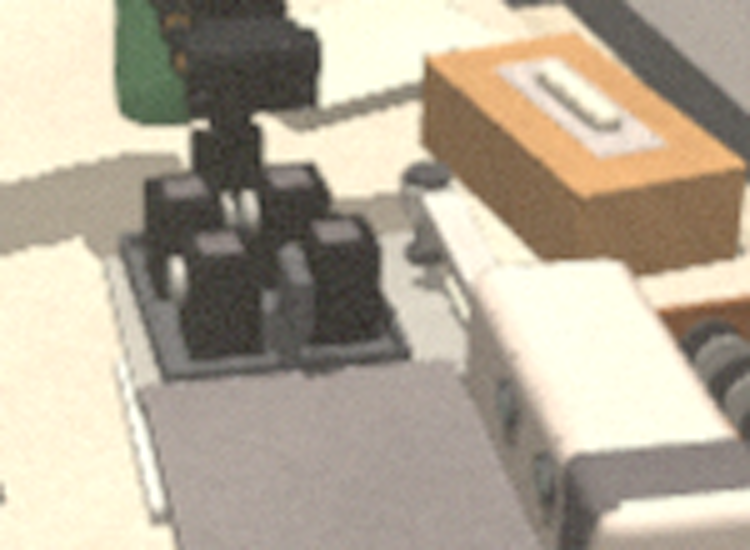

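{"name": "jog_arm", "arguments": {"increments": [[[0,0,-6,0,0,0,1],[0,0,-12,0,0,0,1],[0,0,-18,0,0,0,1],[0,0,-24,0,0,0,1],[0,0,-30,0,0,0,1],[0,0,-36,0,0,0,1],[0,0,-42,0,0,0,1],[0,0,-48,0,0,0,1]]]}}

```text
time: 25.45
position: [0.6092, 0.1929, 0.1023]
tool_rot: [0.63, -0.321, 0.323, -0.628]
ft_force: [-1.2, 0.1, 4.6]
grip_width: 0.0137
```

```bash
python3 st.py
```

```text
t 25.45 pos [0.6092 0.1929 0.1023] jaw 35.8 down [ 0.001 -0.004 -1.   ] q [ 0.13  0.69  1.49 -0.    0.96 -0.49] F [-1.2  0.1  4.6] w 0.0137
```

{"name": "jog_arm", "arguments": {"increments": [[[0,0,-7,0,0,0,1],[0,0,-14,0,0,0,1],[0,0,-21,0,0,0,1],[0,0,-28,0,0,0,1],[0,0,-35,0,0,0,1],[0,0,-42,0,0,0,1],[0,0,-49,0,0,0,1],[0,0,-56,0,0,0,1]]]}}

```text
time: 26.25
position: [0.6078, 0.1926, 0.1023]
tool_rot: [-0.406, 0.581, -0.581, 0.401]
ft_force: [-3.0, 1.3, 5.3]
grip_width: 0.0137
```

{"name": "jog_arm", "arguments": {"increments": [[[0,0,-7,0,0,0,1],[0,0,-14,0,0,0,1],[0,0,-21,0,0,0,1],[0,0,-28,0,0,0,1],[0,0,-35,0,0,0,1],[0,0,-42,0,0,0,1],[0,0,-46,0,0,0,1],[0,0,-46,0,0,0,1]]]}}

```text
time: 27.05
position: [0.6069, 0.1934, 0.1023]
tool_rot: [-0.146, 0.694, -0.691, 0.141]
ft_force: [-1.7, 4.3, 4.2]
grip_width: 0.0139
```

```bash
python3 st.py; cat > pin.py <<'E'
from h import *
import sys
n=sys.argv[1]
S=[];D=[]
for k in range(4): S.append(camera("scene"));D.append(camera("side"))
S=np.mean(S,0);D=np.mean(D,0);np.save(f"S_{n}.npy",S);np.save(f"D_{n}.npy",D)
bs=np.load("baseS1.npy");bd=np.load("baseD1.npy")
cv2.imwrite(f"pics/pin_{n}.png",np.hstack([cv2.resize(np.clip(x*1.6,0,255).astype('uint8')[:,:,::-1],(400,400),interpolation=cv2.INTER_CUBIC) for x in (S[225:265,240:280],D[170:220,320:370])]))
E
python3 pin.py a
```

```text
t 27.05 pos [0.6069 0.1934 0.1023] jaw -66.5 down [-0.008  0.003 -1.   ] q [0.13 0.69 1.49 0.   0.96 1.29] F [-1.7  4.3  4.2] w 0.0139
```

View pics/pin_a.png

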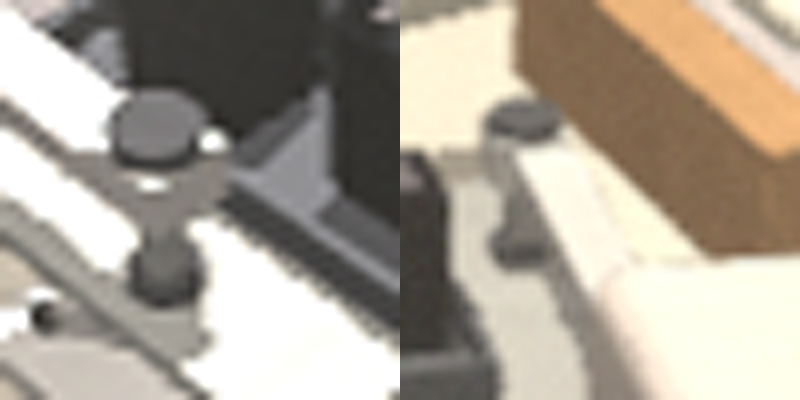

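```bash
cat > disp.py <<'E'
from h import *
import sys
def disp(a,b,box):
    x0,y0,x1,y1=box
    A=a[y0:y1,x0:x1].mean(2).astype('float32');B=b[y0:y1,x0:x1].mean(2).astype('float32')
    w=np.array([[1,0,0],[0,1,0]],'float32')
    cc,w=cv2.findTransformECC(A,B,w,cv2.MOTION_TRANSLATION,(cv2.TERM_CRITERIA_EPS|cv2.TERM_CRITERIA_COUNT,200,1e-6),None,1)
    return w[:,2].round(2),round(cc,4)
n=sys.argv[1]
bs=np.load("baseS1.npy");bd=np.load("baseD1.npy");S=np.load(f"S_{n}.npy");D=np.load(f"D_{n}.npy")
print("S head",disp(bs,S,(249,231,263,243)),"S foot",disp(bs,S,(251,250,263,257)),"S armref",disp(bs,S,(215,212,250,235)))
print("D head",disp(bd,D,(329,179,343,189)),"D foot",disp(bd,D,(330,196,342,206)))
E
python3 disp.py a
```

```text
S head (array([-0.01,  0.01], dtype=float32), 0.991) S foot (array([-0.12,  0.09], dtype=float32), 0.6208) S armref (array([0.1 , 0.09], dtype=float32), 0.991)
D head (array([ 0.02, -0.  ], dtype=float32), 0.9992) D foot (array([0.01, 0.08], dtype=float32), 0.9451)
```

{"name": "jog_arm", "arguments": {"increments": [[[0,0,-7,0.001,0,0,1],[0,0,-14,0.001,0,0,1],[0,0,-21,0.001,0,0,1],[0,0,-24,0.002,0,0,1],[0,0,-24,0.002,0,0,1]]]}}

```text
time: 27.95
position: [0.6068, 0.194, 0.1023]
tool_rot: [-0.0, 0.709, -0.705, -0.007]
ft_force: [-3.9, 4.5, 6.9]
grip_width: 0.0138
```

```bash
python3 st.py; python3 pin.py b; python3 disp.py b
```

```text
t 27.95 pos [0.6068 0.194  0.1023] jaw -90.6 down [-0.011  0.007 -1.   ] q [0.13 0.69 1.49 0.01 0.97 1.71] F [-3.9  4.5  6.9] w 0.0138
S head (array([-0.03,  0.04], dtype=float32), 0.9891) S foot (array([-0.2 ,  0.05], dtype=float32), 0.6006) S armref (array([0.04, 0.02], dtype=float32), 0.9943)
D head (array([0.01, 0.  ], dtype=float32), 0.9994) D foot (array([0.03, 0.03], dtype=float32), 0.945)
```

{"name": "jog_arm", "arguments": {"increments": [[[0,0,-6,0.001,0,0,1],[0,0,-12,0.001,0,0,1],[0,0,-17,0.002,0,0,1],[0,0,-17,0.002,0,0,1]]]}}

```text
time: 28.75
position: [0.6069, 0.1945, 0.1023]
tool_rot: [0.103, 0.702, -0.696, -0.113]
ft_force: [-4.6, 4.1, 6.8]
grip_width: 0.0135
```

```bash
python3 st.py; python3 pin.py c; python3 disp.py c
```

```text
t 28.75 pos [0.6069 0.1945 0.1023] jaw -107.6 down [-0.012  0.01  -1.   ] q [0.13 0.69 1.49 0.01 0.97 2.  ] F [-4.6  4.1  6.8] w 0.0135
S head (array([-0.04,  0.06], dtype=float32), 0.9879) S foot (array([-0.22,  0.1 ], dtype=float32), 0.6762) S armref (array([-0.02, -0.06], dtype=float32), 0.9917)
D head (array([ 0.01, -0.01], dtype=float32), 0.9994) D foot (array([ 0.01, -0.27], dtype=float32), 0.8874)
```

{"name": "jog_arm", "arguments": {"increments": [[[0,0,-6,0.001,0,0,1],[0,0,-12,0.001,0,0,1],[0,0,-17,0.002,0,0,1],[0,0,-17,0.002,0,0,1]]]}}

```text
time: 29.55
position: [0.6071, 0.1949, 0.1023]
tool_rot: [0.205, 0.678, -0.672, -0.216]
ft_force: [-2.9, 3.6, 4.5]
grip_width: 0.0139
```

```bash
python3 st.py; python3 pin.py d; python3 disp.py d
```

```text
t 29.55 pos [0.6071 0.1949 0.1023] jaw -124.7 down [-0.012  0.014 -1.   ] q [0.13 0.69 1.49 0.02 0.97 2.29] F [-2.9  3.6  4.5] w 0.0139
S head (array([-0.04,  0.06], dtype=float32), 0.9872) S foot (array([-0.27,  0.02], dtype=float32), 0.6595) S armref (array([-0.1 , -0.12], dtype=float32), 0.989)
D head (array([ 0.02, -0.01], dtype=float32), 0.9994) D foot (array([ 0.02, -0.38], dtype=float32), 0.8236)
```

View pics/pin_d.png

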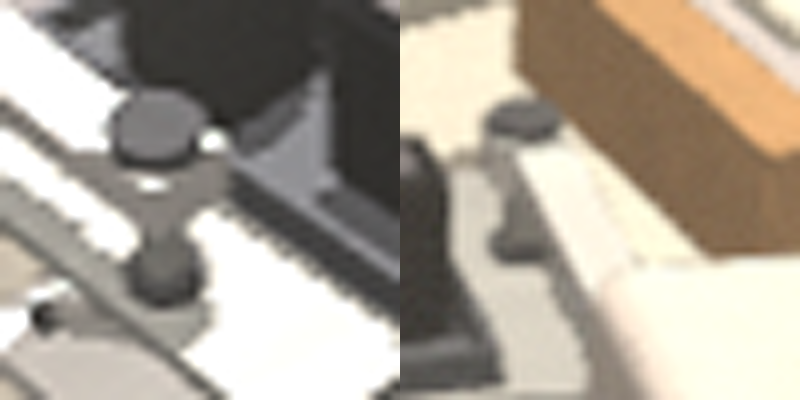

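{"name": "jog_arm", "arguments": {"increments": [[[0,0,-6,0.001,0,0,1],[0,0,-12,0.001,-0.001,0,1],[0,0,-14,0.002,-0.001,0,1],[0,0,-14,0.002,-0.001,0,1]]]}}

```text
time: 30.35
position: [0.6073, 0.1951, 0.1023]
tool_rot: [0.285, 0.648, -0.64, -0.298]
ft_force: [-4.4, 7.1, 6.3]
grip_width: 0.0135
```

```bash
python3 st.py; python3 pin.py e; python3 disp.py e
```

```text
t 30.35 pos [0.6073 0.1951 0.1023] jaw -138.6 down [-0.012  0.018 -1.   ] q [0.13 0.69 1.49 0.02 0.97 2.53] F [-4.4  7.1  6.3] w 0.0135
S head (array([-0.18, -0.05], dtype=float32), 0.9566) S foot (array([-0.25,  0.82], dtype=float32), 0.662) S armref (array([-0.21, -0.16], dtype=float32), 0.976)
D head (array([-0.08, -0.42], dtype=float32), 0.8978) D foot (array([-0.15, -0.69], dtype=float32), 0.894)
```

{"name": "jog_arm", "arguments": {"increments": [[[0,0,-6,0.001,0,0,1],[0,0,-12,0.001,-0.001,0,1],[0,0,-14,0.002,-0.001,0,1],[0,0,-14,0.002,-0.001,0,1]]]}}

```text
time: 31.15
position: [0.6076, 0.1953, 0.1024]
tool_rot: [0.36, 0.609, -0.599, -0.375]
ft_force: [-3.5, 5.5, 5.6]
grip_width: 0.0139
```

```bash
python3 st.py; python3 pin.py f; python3 disp.py f
```

```text
t 31.15 pos [0.6076 0.1953 0.1024] jaw -152.6 down [-0.011  0.022 -1.   ] q [0.13 0.69 1.49 0.03 0.96 2.77] F [-3.5  5.5  5.6] w 0.0139Traceback (most recent call last):
  File "disp.py", line 11, in <module>
    print("S head",disp(bs,S,(249,231,263,243)),"S foot",disp(bs,S,(251,250,263,257)),"S armref",disp(bs,S,(215,212,250,235)))
                                                         ~~~~^^^^^^^^^^^^^^^^^^^^^^^^
  File "disp.py", line 7, in disp
    cc,w=cv2.findTransformECC(A,B,w,cv2.MOTION_TRANSLATION,(cv2.TERM_CRITERIA_EPS|cv2.TERM_CRITERIA_COUNT,200,1e-6),None,1)
         ~~~~~~~~~~~~~~~~~~~~^^^^^^^^^^^^^^^^^^^^^^^^^^^^^^^^^^^^^^^^^^^^^^^^^^^^^^^^^^^^^^^^^^^^^^^^^^^^^^^^^^^^^^^^^^^^^^
cv2.error: OpenCV(4.12.0) /io/opencv/modules/video/src/ecc.cpp:574: error: (-7:Iterations do not converge) NaN encountered. in function 'findTransformECC'
```

View pics/pin_f.png

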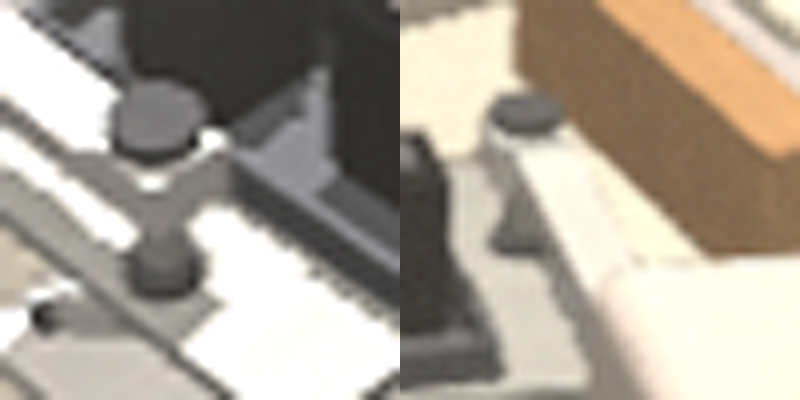

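```bash
python3 - <<'E'
from h import *
def tm(a,b,box,pad=5):
    x0,y0,x1,y1=box;s=8
    T=cv2.resize(a[y0:y1,x0:x1].mean(2).astype('float32'),None,fx=s,fy=s,interpolation=cv2.INTER_CUBIC)
    I=cv2.resize(b[y0-pad:y1+pad,x0-pad:x1+pad].mean(2).astype('float32'),None,fx=s,fy=s,interpolation=cv2.INTER_CUBIC)
    r=cv2.matchTemplate(I,T,cv2.TM_CCOEFF_NORMED);_,m,_,l=cv2.minMaxLoc(r);return l[0]/s-pad,l[1]/s-pad,round(m,3)
bs=np.load("baseS1.npy");bd=np.load("baseD1.npy")
S=camera_info("scene");D=camera_info("side");X=np.array([.682,.048,.155])
print('px/mm',(proj(S,X+[0,0,.001])-proj(S,X)),(proj(D,X+[0,0,.001])-proj(D,X)))
for n in "adef":
    s=np.load(f"S_{n}.npy");d=np.load(f"D_{n}.npy")
    print(n,'S',tm(bs,s,(250,232,261,239)),'D',tm(bd,d,(330,179,341,185)))
E
```

```text
px/mm [-0.02136888 -0.29894818] [ 0.01407065 -0.32674925]
a S (0.0, 0.0, 0.992) D (0.0, 0.0, 0.999)
d S (-0.125, 0.125, 0.976) D (0.0, 0.0, 0.999)
e S (-0.25, 0.0, 0.954) D (-0.25, -0.375, 0.995)
f S (-0.375, -0.125, 0.911) D (-0.375, -0.625, 0.987)
```

{"name": "jog_arm", "arguments": {"increments": [[[0,0,0,0,0,0,0],[0,0,0,0,0,0,0],[0,0,0,0,0,0,0],[0,0,0,0,0,0,0],[0,0,0,0,0,0.02,0],[0,0,0,0,0,0.05,0],[0,0,0,0,0,0.09,0],[0,0,0,0,0,0.13,0]]]}}

```text
time: 32.35
position: [0.6073, 0.1948, 0.233]
tool_rot: [0.36, 0.608, -0.6, -0.375]
ft_force: [0.4, 0.6, -0.3]
grip_width: 0.0433
```

```bash
python3 st.py; python3 pin.py g;  python3 - <<'E'
from h import *
im=np.clip(np.load("S_g.npy")*1.6,0,255).astype('uint8');crop(im,180,140,380,290,4,"pics/s10.png")
E
```

```text
t 32.35 pos [0.6073 0.1948 0.233 ] jaw -152.6 down [-0.012  0.021 -1.   ] q [0.12 0.54 1.38 0.02 1.23 2.78] F [ 0.4  0.6 -0.3] w 0.0433
```

View pics/pin_g.png

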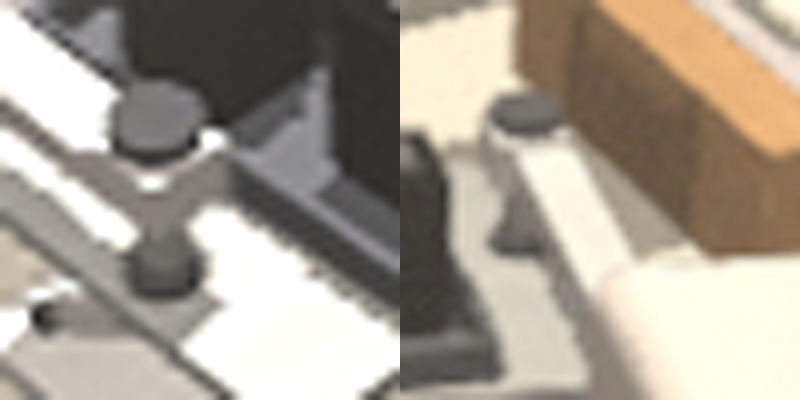

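View pics/s10.png

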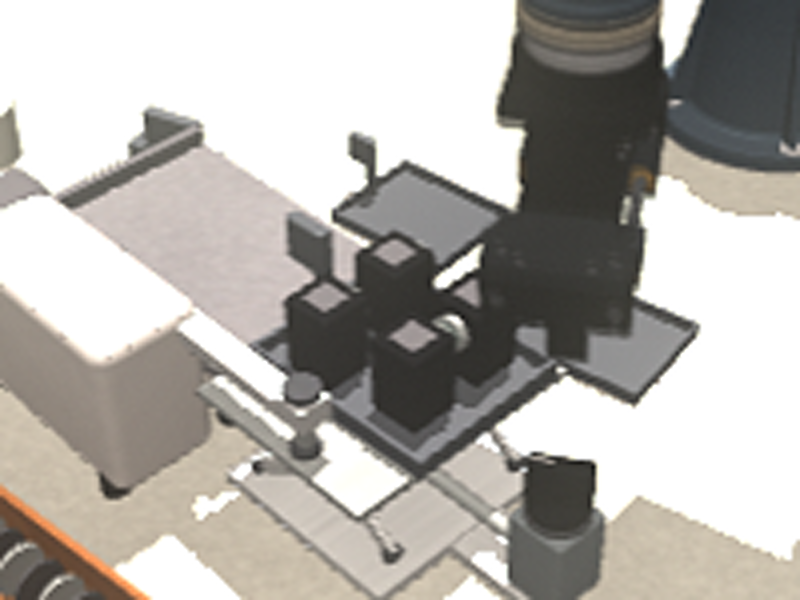

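{"name": "jog_arm", "arguments": {"increments": [[[0,0,8,0,0,0.01,-0.3],[0,0,16,0,0,0.02,-0.3],[0,0,24,-0.005,-0.03,0.02,-0.3],[0,0,32,-0.01,-0.06,0.02,-0.3],[0,0,40,-0.015,-0.1,0.02,-0.3],[0,0,48,-0.02,-0.14,0.02,-0.3],[0,0,56,-0.025,-0.18,0.02,-0.3],[0,0,64,-0.025,-0.22,0.02,-0.3]]]}}

```text
time: 33.55
position: [0.5799, -0.0262, 0.2487]
tool_rot: [0.021, -0.706, 0.708, -0.0]
ft_force: [0.6, 0.3, -0.6]
grip_width: 0.0567
```

{"name": "jog_arm", "arguments": {"increments": [[[0,0,8,0,0,0,-0.3],[0,0,16,0,0,0,-0.3],[0,0,24,0,0,0,-0.3],[0,0,32,0,0,0,-0.3],[0,0,40,0,0,0,-0.3],[0,0,48,0,0,0,-0.3],[0,0,56,0,0,0,-0.3],[0,0,64,0,0,0,-0.3]]]}}

```text
time: 34.35
position: [0.5791, -0.0261, 0.2472]
tool_rot: [0.394, -0.587, 0.598, -0.376]
ft_force: [0.3, 1.2, 0.1]
grip_width: 0.0567
```

```bash
python3 st.py
```

```text
t 34.35 pos [ 0.5791 -0.0261  0.2472] jaw -23.9 down [-0.013 -0.027 -1.   ] q [-0.22  0.44  1.51 -0.03  1.19  0.21] F [0.3 1.2 0.1] w 0.0567
```

{"name": "jog_arm", "arguments": {"increments": [[[0.7,-0.4,8,0.001,-0.01,0,-0.3],[1.5,-0.7,16,0.003,-0.019,0,-0.3],[1.5,-0.7,20,0.003,-0.019,0,-0.3],[1.5,-0.7,20,0.003,-0.019,0,-0.3],[1.5,-0.7,20,0.003,-0.019,0,-0.3]]]}}

```text
time: 34.85
position: [0.5816, -0.0449, 0.2461]
tool_rot: [0.482, -0.516, 0.518, -0.482]
ft_force: [0.1, -0.5, -0.4]
grip_width: 0.0564
```

```bash
python3 st.py;python3 - <<'E'
from h import *
W=camera_info("wrist");im=camera("wrist");cv2.imwrite("pics/wrist9.png",im[:,:,::-1])
import pickle;pickle.dump(W,open("W.pkl","wb"))
E
python3 st.py
```

```text
t 34.85 pos [ 0.5816 -0.0449  0.2461] jaw -4.0 down [ 0.003 -0.001 -1.   ] q [-0.27  0.44  1.51 -0.    1.18 -0.2 ] F [ 0.1 -0.5 -0.4] w 0.0564
t 34.9 pos [ 0.5817 -0.0449  0.2463] jaw -4.0 down [ 0.003 -0.001 -1.   ] q [-0.27  0.44  1.51 -0.    1.18 -0.2 ] F [-0.3 -0.5  0. ] w 0.0565
```

View pics/wrist9.png

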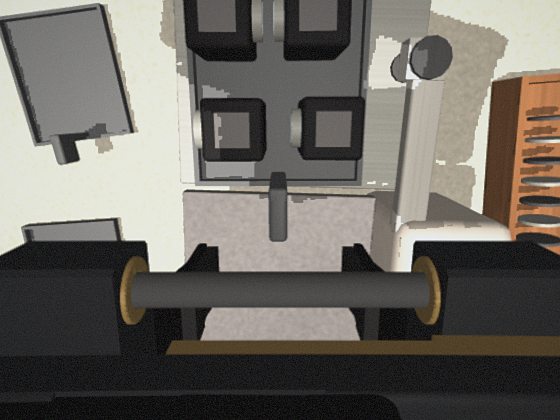

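```bash
python3 - <<'E'
from h import *
import pickle
W=pickle.load(open("W.pkl","rb"))
for p in [(279,240),(279,190),(270,232),(288,232)]: print(p,onz(W,p,.1786)[:2].round(4))
t=np.radians(-4)
P=np.array([onz(W,p,.1156)[:2] for p in [(195,185),(361,186)]]);print(P)
E
```

```text
(279, 240) [ 0.5811 -0.0561]
(279, 190) [ 0.5835 -0.0235]
(270, 232) [ 0.5758 -0.0503]
(288, 232) [ 0.5873 -0.0512]
[[ 0.51681257 -0.0270725 ]
 [ 0.64760463 -0.03716112]]
```

{"name": "jog_arm", "arguments": {"increments": [[[0,0,0,0,0,-0.03,-0.2],[0,0,0,0,0,-0.06,-0.2],[0,0,0,0,0,-0.09,-0.2],[0,0,0,0,0,-0.104,-0.2],[0,0,0,0,0,-0.104,0.2],[0,0,0,0,0,-0.104,0.5],[0,0,0,0,0,-0.104,0.7],[0,0,0,0,0,-0.104,1]]], "squeeze": 15}}

```text
time: 35.7
position: [0.5826, -0.045, 0.1436]
tool_rot: [0.481, -0.515, 0.519, -0.483]
ft_force: [0.5, -0.4, -0.2]
grip_width: 0.0279
```

{"name": "jog_arm", "arguments": {"increments": [[[0,0,0,0,0,0,1],[0,0,0,0,0,0,1],[0,0,0,0,0,0,1]]]}}

```text
time: 36.0
position: [0.5816, -0.045, 0.1443]
tool_rot: [0.482, -0.516, 0.518, -0.483]
ft_force: [-3.1, 0.5, 5.2]
grip_width: 0.012
```

```bash
python3 st.py
```

```text
t 36.0 pos [ 0.5816 -0.045   0.1443] jaw -4.0 down [ 0.004 -0.002 -1.   ] q [-0.27  0.57  1.62 -0.    0.95 -0.2 ] F [-3.1  0.5  5.2] w 0.012
```

{"name": "jog_arm", "arguments": {"increments": [[[0,0,0,0,-0.003,0,1],[0,0,-0.1,-0.001,-0.01,0,1],[0,0,-0.2,-0.0015,-0.02,0,1],[0,0,-0.3,-0.002,-0.031,0,1],[0,0,-0.4,-0.003,-0.042,0,1],[0,0,-0.5,-0.004,-0.053,0,1],[0,0,-0.5,-0.005,-0.064,0,1],[0,0,-0.5,-0.006,-0.075,0,1]]]}}

```text
time: 36.8
position: [0.5755, -0.12, 0.144]
tool_rot: [0.479, -0.518, 0.52, -0.481]
ft_force: [1.9, 4.8, -0.3]
grip_width: 0.012
```

```bash
python3 st.py
```

```text
t 36.8 pos [ 0.5755 -0.12    0.144 ] jaw -4.5 down [ 0.003 -0.001 -1.   ] q [-0.4   0.58  1.6   0.    0.96 -0.32] F [ 1.9  4.8 -0.3] w 0.012
```

{"name": "jog_arm", "arguments": {"increments": [[[0,0,0,-0.001,-0.008,0,1],[0,0,-0.2,-0.002,-0.018,0,1],[0,0,-0.3,-0.003,-0.029,0,1],[0,0,-0.4,-0.003,-0.04,0,1],[0,0,-0.5,-0.004,-0.051,0,1],[0,0,-0.5,-0.005,-0.062,0,1],[0,0,-0.5,-0.006,-0.073,0,1],[0,0,-0.5,-0.006,-0.08,0,1]]]}}

```text
time: 37.6
position: [0.5691, -0.2015, 0.1437]
tool_rot: [0.477, -0.52, 0.522, -0.478]
ft_force: [-0.4, 2.5, -4.5]
grip_width: 0.0121
```

```bash
python3 st.py; python3 - <<'E'
from h import *
im=np.clip(camera("side")*1.6,0,255).astype('uint8');crop(im,240,150,440,300,4,"pics/d11.png")
E
```

```text
t 37.6 pos [ 0.5691 -0.2015  0.1437] jaw -5.0 down [ 0.003 -0.001 -1.   ] q [-0.53  0.59  1.56  0.    0.98 -0.44] F [-0.4  2.5 -4.5] w 0.0121
```

View pics/d11.png

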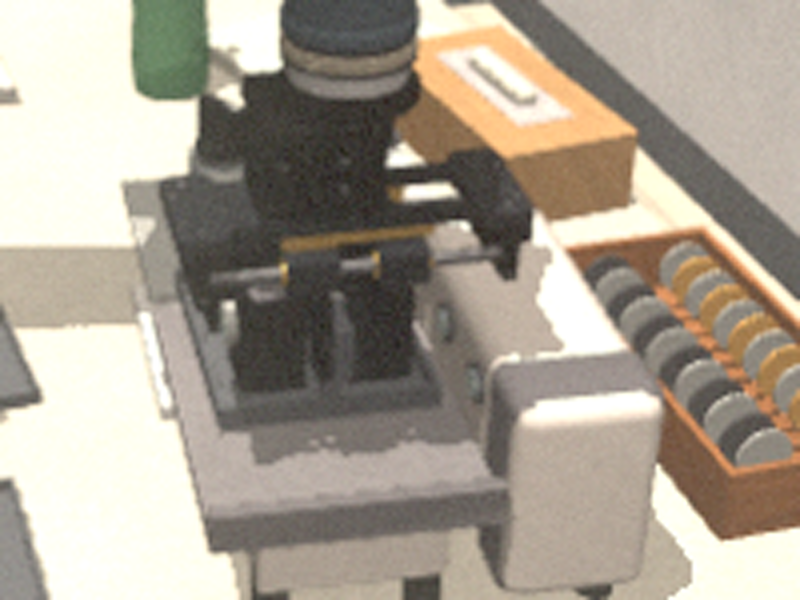

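{"name": "jog_arm", "arguments": {"increments": [[[0,0,0,-0.001,-0.01,0,1],[0,0,-0.2,-0.002,-0.021,0,1],[0,0,-0.3,-0.003,-0.032,-0.001,1],[0,0,-0.4,-0.003,-0.043,-0.003,1],[0,0,-0.5,-0.004,-0.053,-0.004,1],[0,0,-0.5,-0.005,-0.061,-0.005,1],[0,0,-0.5,-0.005,-0.067,-0.0055,1],[0,0,-0.5,-0.005,-0.067,-0.006,1]]]}}

```text
time: 38.45
position: [0.5649, -0.2703, 0.1395]
tool_rot: [0.475, -0.522, 0.526, -0.476]
ft_force: [-0.8, 4.4, 6.1]
grip_width: 0.0118
```

```bash
python3 st.py; python3 - <<'E'
from h import *
im=np.clip(camera("side")*1.6,0,255).astype('uint8');crop(im,240,150,440,300,4,"pics/d12.png")
E
```

```text
t 38.45 pos [ 0.5649 -0.2703  0.1395] jaw -5.5 down [ 0.005 -0.003 -1.   ] q [-0.62  0.63  1.51  0.    1.   -0.53] F [-0.8  4.4  6.1] w 0.0118
```

View pics/d12.png

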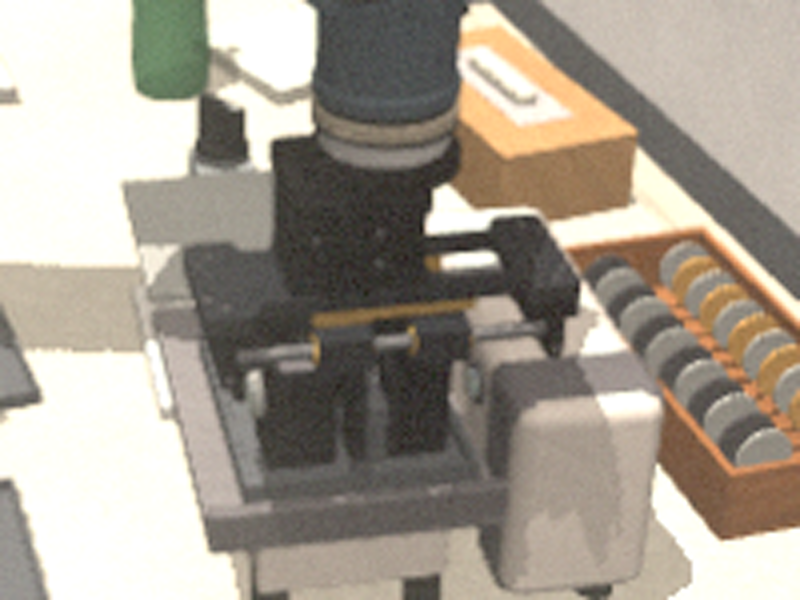

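{"name": "jog_arm", "arguments": {"increments": [[[0,0,0,0,0,0,0],[0,0,0,0,0,0,0],[0,0,0,0,0,0,0],[0,0,0,0,0,0,0],[0,0,0,0,0,0.02,0],[0,0,0,0,0,0.05,0],[0,0,0,0,0,0.09,-0.2],[0,0,0,0,0,0.12,-0.2]]]}}

```text
time: 39.3
position: [0.5653, -0.2709, 0.2616]
tool_rot: [0.475, -0.521, 0.526, -0.476]
ft_force: [0.8, 0.6, -0.2]
grip_width: 0.0501
```

```bash
python3 st.py; python3 - <<'E'
from h import *
import pickle
W=camera_info("wrist");im=camera("wrist");cv2.imwrite("pics/wrist10.png",im[:,:,::-1])
pickle.dump(W,open("W.pkl","wb"))
im=np.clip(camera("scene")*1.6,0,255).astype('uint8');crop(im,120,140,320,290,4,"pics/s12.png")
E
```

```text
t 39.3 pos [ 0.5653 -0.2709  0.2616] jaw -5.5 down [ 0.006 -0.005 -1.   ] q [-0.62  0.49  1.39 -0.    1.26 -0.53] F [ 0.8  0.6 -0.2] w 0.0501
```

View pics/wrist10.png

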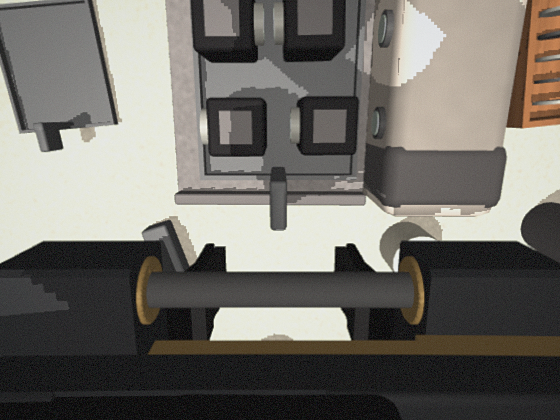

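View pics/s12.png

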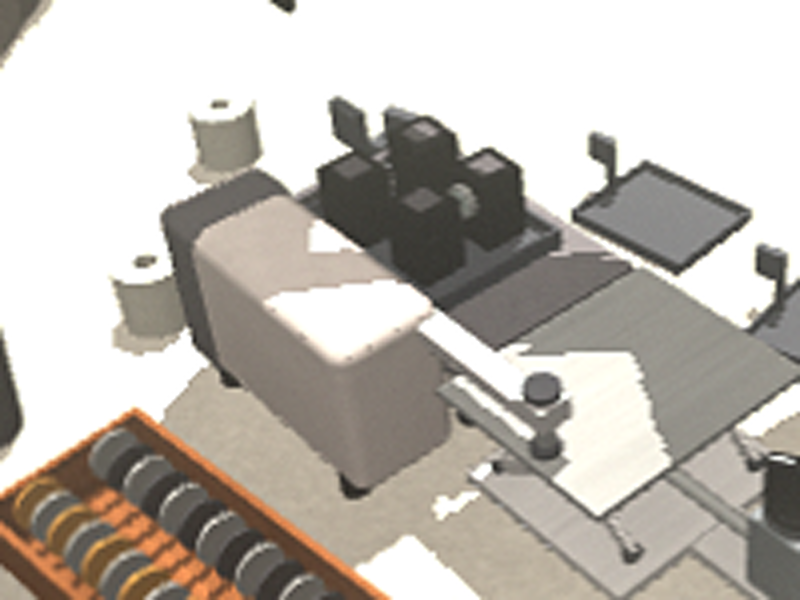

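{"name": "jog_arm", "arguments": {"increments": [[[0,0,5,-0.03,-0.02,0,-0.2],[0,0,10,-0.07,-0.04,0,-0.2],[0,0,15,-0.11,-0.06,0,-0.2],[0,0,19,-0.136,-0.086,-0.03,-0.2],[0,0,19,-0.136,-0.086,-0.07,-0.2],[0,0,19,-0.136,-0.086,-0.1,-0.2],[0,0,19,-0.136,-0.086,-0.1,-0.2]]]}}

```text
time: 40.1
position: [0.4286, -0.3558, 0.1603]
tool_rot: [-0.552, 0.436, -0.44, 0.558]
ft_force: [0.4, 0.5, 0.2]
grip_width: 0.0521
```

```bash
python3 st.py; python3 - <<'E'
from h import *
import pickle
W=camera_info("wrist");im=camera("wrist");cv2.imwrite("pics/wrist11.png",im[:,:,::-1])
pickle.dump(W,open("W.pkl","wb"))
E
python3 st.py
```

```text
t 40.1 pos [ 0.4286 -0.3558  0.1603] jaw 13.4 down [ 0.01   0.003 -1.   ] q [-0.9   0.52  1.67  0.01  0.95 -1.14] F [0.4 0.5 0.2] w 0.0521
t 40.15 pos [ 0.4302 -0.3571  0.1627] jaw 13.5 down [ 0.013 -0.001 -1.   ] q [-0.9   0.51  1.67  0.01  0.95 -1.14] F [-0.6  0.3  0.5] w 0.0521
```

View pics/wrist11.png

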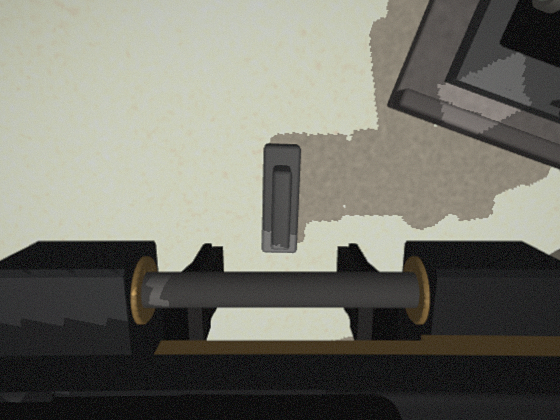

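```bash
python3 - <<'E'
from h import *
import pickle
W=pickle.load(open("W.pkl","rb"))
Q=np.array([onz(W,p,.06)[:2] for p in [(274,166),(291,166),(290,249),(273,249)]]);print(Q.round(4),Q.mean(0).round(4),get_obs()["position"])
d=(Q[0]+Q[1]-Q[2]-Q[3]);print(np.degrees(np.arctan2(d[1],d[0])),np.linalg.norm(d)/2)
E
```

```text
[[ 0.4184 -0.3251]
 [ 0.43   -0.3223]
 [ 0.444  -0.3823]
 [ 0.4318 -0.3852]] [ 0.4311 -0.3537] [ 0.43016784 -0.35710373  0.1627065 ]
102.82993445625927 0.061564926168036105
```

{"name": "jog_arm", "arguments": {"increments": [[[0,0.7,-0.7,0.001,0.0035,-0.03,-0.2],[0,0.7,-0.7,0.001,0.0035,-0.07,-0.2],[0,0.7,-0.7,0.001,0.0035,-0.11,-0.2],[0,0.7,-0.7,0.001,0.0035,-0.132,-0.2],[0,0.7,-0.7,0.001,0.0035,-0.132,-0.2],[0,0.7,-0.7,0.001,0.0035,-0.132,0.5],[0,0.7,-0.7,0.001,0.0035,-0.132,1],[0,0.7,-0.7,0.001,0.0035,-0.132,1]]], "squeeze": 30}}

```text
time: 40.95
position: [0.4322, -0.3548, 0.0327]
tool_rot: [0.553, -0.44, 0.443, -0.552]
ft_force: [-0.3, -0.0, -0.3]
grip_width: 0.0354
```

{"name": "jog_arm", "arguments": {"increments": [[[0,0,0,0,0,0,1],[0,0,0,0,0,0,1],[0,0,0,0,0,0,1],[0,0,0,0,0,0,1]]]}}

```text
time: 41.35
position: [0.4321, -0.355, 0.0332]
tool_rot: [0.553, -0.439, 0.443, -0.552]
ft_force: [-2.8, 0.1, 4.7]
grip_width: 0.0137
```

```bash
python3 st.py
```

```text
t 41.35 pos [ 0.4321 -0.355   0.0332] jaw 12.8 down [ 0.003 -0.005 -1.   ] q [-0.89  0.72  1.74 -0.    0.67 -1.11] F [-2.8  0.1  4.7] w 0.0137
```

{"name": "jog_arm", "arguments": {"increments": [[[0,0,0,0,0,0.03,1],[0,0,0,0,0,0.08,1],[0,0,0,0,0,0.13,1],[0,0,0,0,0,0.18,1],[0,0,8,0,0,0.22,1],[0,0,16,0.02,0.04,0.22,1],[0,0,24,0.04,0.08,0.22,1],[0,0,32,0.06,0.12,0.22,1]]]}}

```text
time: 42.15
position: [0.4917, -0.2332, 0.2525]
tool_rot: [-0.653, 0.269, -0.272, 0.654]
ft_force: [0.8, -0.3, -3.7]
grip_width: 0.0137
```

{"name": "jog_arm", "arguments": {"increments": [[[0,0,8,0.02,0.04,0,1],[0,0,16,0.04,0.08,0,1],[0,0,24,0.07,0.11,0,1],[0,0,32,0.1,0.14,0,1],[0,0,40,0.12,0.165,0,1],[0,0,40,0.12,0.165,0,1],[0,0,40,0.12,0.165,0,1]]]}}

```text
time: 42.85
position: [0.6108, -0.0671, 0.2508]
tool_rot: [-0.705, 0.031, -0.03, 0.707]
ft_force: [-0.6, -0.4, -3.7]
grip_width: 0.0136
```

```bash
python3 st.py; python3 - <<'E'
from h import *
import pickle
W=camera_info("wrist");im=camera("wrist");cv2.imwrite("pics/wrist12.png",im[:,:,::-1])
pickle.dump(W,open("W.pkl","wb"))
E
python3 st.py
```

```text
t 42.85 pos [ 0.6108 -0.0671  0.2508] jaw 85.1 down [-0.001  0.003 -1.   ] q [-0.29  0.48  1.43  0.    1.23 -1.78] F [-0.6 -0.4 -3.7] w 0.0136
t 42.9 pos [ 0.6104 -0.0679  0.251 ] jaw 85.0 down [-0.     0.003 -1.   ] q [-0.29  0.48  1.43  0.    1.23 -1.78] F [-0.1 -0.8 -4.6] w 0.014
```

View pics/wrist12.png

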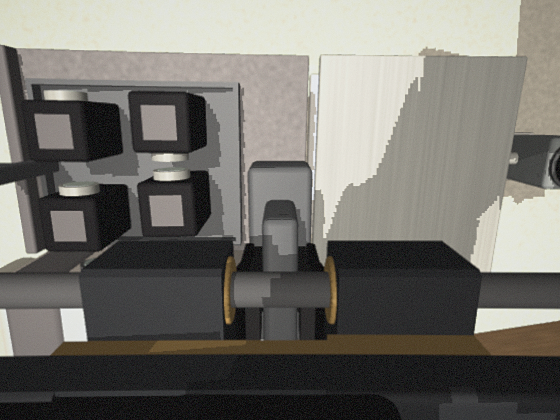

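```bash
python3 - <<'E'
from h import *
import pickle
W=pickle.load(open("W.pkl","rb"))
A,B=[onz(W,p,.111)[:2] for p in [(240,83),(244,240)]];L=onz(W,(33,80),.111)[:2]
print('tray rear',A,B,np.degrees(np.arctan2(*(B-A)[::-1])),'front-left',L,np.linalg.norm(L-A), np.degrees(np.arctan2((A-L)[1],(A-L)[0]))-90)
print('deck rear corner',onz(W,(308,57),.096)[:2])
a=np.radians(np.degrees(np.arctan2(*(B-A)[::-1])))
ex=np.array([np.cos(a),np.sin(a)]);ey=np.array([-ex[1],ex[0]])
mid=A+ex*.066-ey*.08;print('tray mid',mid)
O=np.array([.5948,.044]);t=np.radians(-5.5);R=np.array([[np.cos(t),-np.sin(t)],[np.sin(t),np.cos(t)]])
print('in stand',R.T@(mid-O)); 
for g in (.105,): print('block',mid+ey*g, 'stand',R.T@(mid+ey*g-O))
E
```

```text
tray rear [ 0.51771151 -0.09002881] [ 0.64316989 -0.10086084] -4.934658687042596 front-left [ 0.50333077 -0.24444082] 0.15508021629299762 -5.320737196495884
deck rear corner [ 0.50180845 -0.03593053]
tray mid [ 0.57658531 -0.17540958]
in stand [ 0.00289864 -0.22014526]
block [ 0.58561737 -0.07079877] stand [ 0.00186262 -0.11515037]
```

{"name": "jog_arm", "arguments": {"increments": [[[0,0,0,-0.015,0,0,1],[0,0,0,-0.025,-0.0015,-0.01,1],[0,0,0,-0.025,-0.0015,-0.04,1],[0,0,0,-0.025,-0.0015,-0.07,1],[0,0,0,-0.025,-0.0015,-0.095,1],[0,0,0,-0.025,-0.0015,-0.11,1],[0,0,0,-0.025,-0.0015,-0.117,1],[0,0,0,-0.025,-0.0015,-0.117,1]]]}}

```text
time: 43.7
position: [0.5842, -0.0701, 0.1331]
tool_rot: [-0.705, 0.033, -0.031, 0.708]
ft_force: [0.6, 0.6, -3.2]
grip_width: 0.0138
```

```bash
python3 st.py
```

```text
t 43.7 pos [ 0.5842 -0.0701  0.1331] jaw 84.9 down [-0.003  0.003 -1.   ] q [-0.31  0.59  1.61  0.    0.95 -1.79] F [ 0.6  0.6 -3.2] w 0.0138
```

{"name": "jog_arm", "arguments": {"increments": [[[0,0,0,0,0,-0.002,1],[0,0,0,0,0,-0.003,1],[0,0,0,0,0,-0.004,1]]]}}

```text
time: 44.0
position: [0.5847, -0.0704, 0.1299]
tool_rot: [-0.705, 0.032, -0.031, 0.707]
ft_force: [-0.5, 0.7, -3.8]
grip_width: 0.0135
```

```bash
python3 st.py
```

```text
t 44.0 pos [ 0.5847 -0.0704  0.1299] jaw 84.9 down [-0.001  0.003 -1.   ] q [-0.31  0.6   1.61  0.    0.94 -1.79] F [-0.5  0.7 -3.8] w 0.0135
```

{"name": "jog_arm", "arguments": {"increments": [[[0,0,0,0,0,-0.001,1],[0,0,0,0,0,-0.002,1],[0,0,0,0,0,-0.002,1]]]}}

```text
time: 44.3
position: [0.585, -0.0704, 0.1288]
tool_rot: [-0.706, 0.032, -0.031, 0.707]
ft_force: [-2.4, 0.2, 1.0]
grip_width: 0.0136
```

```bash
python3 st.py; python3 - <<'E'
from h import *
im=np.clip(camera("scene")*1.6,0,255).astype('uint8');crop(im,160,140,320,260,5,"pics/s13.png")
E
```

```text
t 44.3 pos [ 0.585  -0.0704  0.1288] jaw 84.9 down [-0.     0.002 -1.   ] q [-0.31  0.6   1.61  0.    0.93 -1.79] F [-2.4  0.2  1. ] w 0.0136
```

View pics/s13.png

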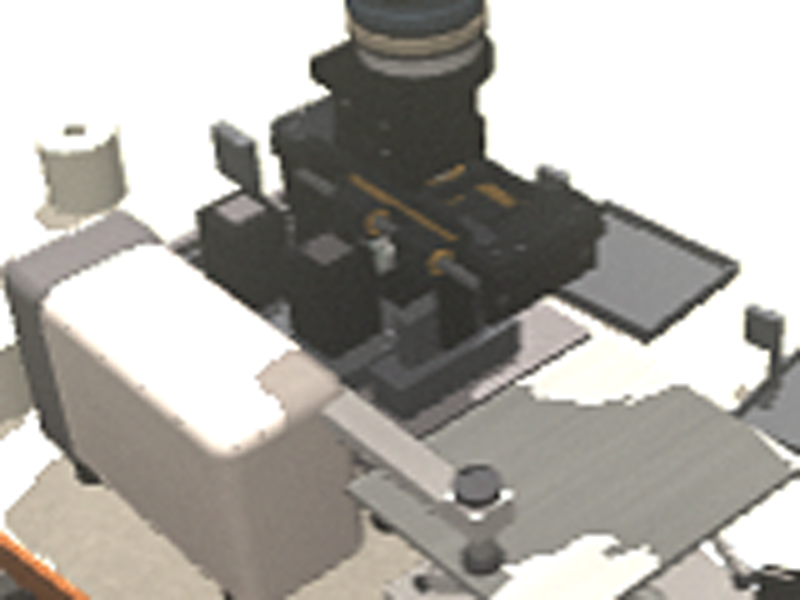

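{"name": "jog_arm", "arguments": {"increments": [[[0,0,0,0,0,0,0.4],[0,0,0,0,0,0,0.4],[0,0,0,0,0,0,0.4],[0,0,0,0,0,0,0.4],[0,0,0,0,0,0.02,0.4],[0,0,0,0,0,0.05,0.4],[0,0,0,0,0,0.09,0.4],[0,0,0,0,0,0.12,0.4]]]}}

```text
time: 45.15
position: [0.5855, -0.0706, 0.2508]
tool_rot: [-0.706, 0.031, -0.032, 0.707]
ft_force: [-0.1, 0.7, 0.4]
grip_width: 0.0262
```

{"name": "jog_arm", "arguments": {"increments": [[[0,0,0,0.02,0.02,0.01,0.4],[0,0,0,0.06,0.02,0.02,0.4],[0,0,0,0.08,0.02,0.02,0.4],[0,0,0,0.08,0.02,0.02,0.4]]]}}

```text
time: 45.55
position: [0.668, -0.0507, 0.2708]
tool_rot: [-0.706, 0.03, -0.033, 0.707]
ft_force: [-1.4, -0.3, 0.2]
grip_width: 0.0261
```

```bash
python3 st.py; python3 pin.py h; python3 - <<'E'
from h import *
import pickle
W=camera_info("wrist");im=camera("wrist");cv2.imwrite("pics/wrist13.png",im[:,:,::-1])
pickle.dump(W,open("W.pkl","wb"))
im=np.clip(np.load("S_h.npy")*1.6,0,255).astype('uint8');crop(im,140,140,340,290,4,"pics/s14.png")
im=np.clip(np.load("D_h.npy")*1.6,0,255).astype('uint8');crop(im,220,150,420,300,4,"pics/d14.png")
E
```

```text
t 45.55 pos [ 0.668  -0.0507  0.2708] jaw 84.9 down [ 0.004  0.001 -1.   ] q [-0.24  0.54  1.26  0.    1.34 -1.73] F [-1.4 -0.3  0.2] w 0.0261
```

View pics/wrist13.png

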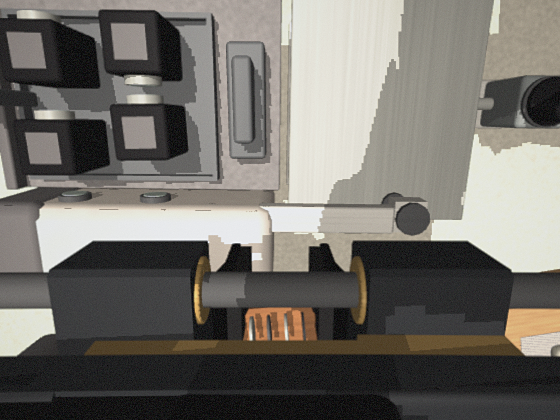

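View pics/s14.png

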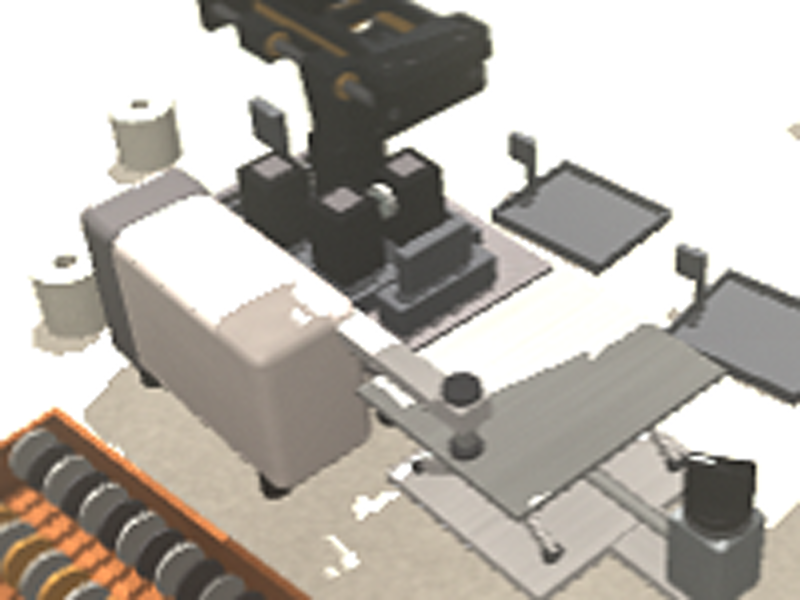

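View pics/d14.png

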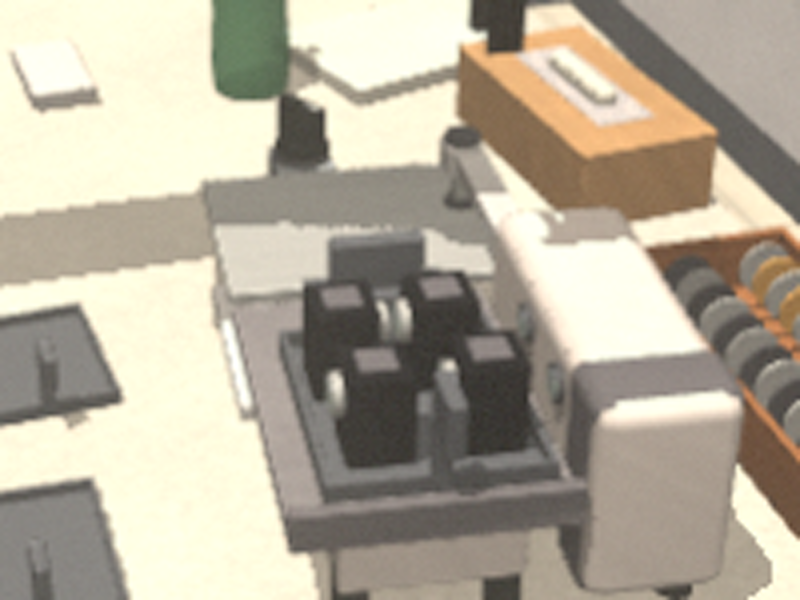

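View pics/pin_h.png

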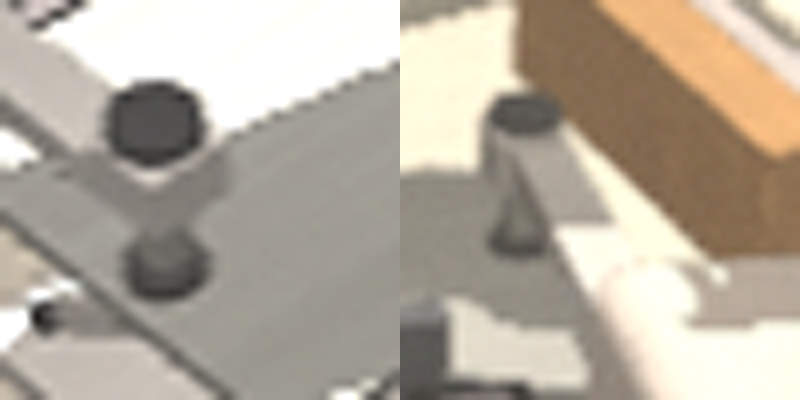

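```bash
python3 - <<'E'
from h import *
import pickle
W=pickle.load(open("W.pkl","rb"))
A,B=[onz(W,p,.111)[:2] for p in [(214,12),(217,180)]]
C=[onz(W,p,.122)[:2] for p in [(230,42),(263,42),(264,157),(231,157)]];c=np.mean(C,0)
ex=(B-A)/np.linalg.norm(B-A);ey=np.array([-ex[1],ex[0]])
mid=A+ex*.066-ey*.08;d=c-mid
print(np.linalg.norm(B-A),'yaw',np.degrees(np.arctan2(ex[1],ex[0])),'mid',mid,'block in tray',d@ex,d@ey)
v=C[3]-C[0];print('block yaw',np.degrees(np.arctan2(v[1],v[0])))
O=np.array([.5948,.044]);t=np.radians(-5.5);R=np.array([[np.cos(t),-np.sin(t)],[np.sin(t),np.cos(t)]])
print(R.T@(mid-O),R.T@(c-O))
hand_in()
E
```

```text
0.13122856554903417 yaw -6.665525082940735 mid [ 0.57322147 -0.17619374] block in tray -7.771319732592132e-05 0.10664349342961026
block yaw -6.607771733915536
[-0.00037455 -0.22124822] [ 0.00171697 -0.11462521]
the job is handed in; nothing more can be done
```

I did every step of the task and handed the job in at about 46 s of the 210 s allowed. The hand-in gives no verdict.

- **Eyes:** All four were found on the bench. They stood upright in the tray before the jack was turned, and still do in the last pictures.
- **Jack:** I turned the knob about 236° (4.1 rad), which puts the platform about 100.6 mm above the table. The feeler foot is lifted by roughly 1.2 to 2.4 mm. I got that from the pin head's shift in the side camera and from how far the knob had turned since the last view with no lift.
- **Feeler check:** The scene camera gave a poor match for that pin shift, so the lift rests mainly on the side camera. The pin head looked unchanged after I let go of the knob and again at the end.
- **Tray:** I slid it across by its fin. It lies on the deck with its middle at about x 0, y −221 mm in the stand's frame, against an allowed y range of −245 to −165 mm. Its yaw came out at −5 to −6.7° against the stand's −5.5°, and the 0.2 rad limit is about 11°.
- **Block:** It stands crosswise on the deck about 107 mm behind the tray's middle, a gap of about 12 mm. It is centred to within a millimetre and at about the same yaw as the tray.
- **Check that disagreed:** One earlier view gave the tray's length as 155 mm instead of 160 mm, so allow a few millimetres on the lengthwise figures.
- **Bystanders:** I touched none of them. The rolls, sprayer and lens case look unmoved in the views I had, but I did not measure them at the end.

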